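Slide the measuring cylinder under the level reader

TASK

Push the tall measuring cylinder across the bench, low on its foot so that it slides upright without tipping, until its foot is fully home against both arms of the reader's V-shaped stop, under the sensor head. Only then press the reader's button fully down with a fingertip and let it come back up. Do not take the cylinder between the jaws or lift it, and leave the other glassware and tools where they are.

Things in the scene. Friction and masses are not known exactly. Their poses are not given: they have to be found in the camera images.
- cylinder: Loose plastic measuring cylinder, 220 mm tall, about 0.25 kg: round grey foot 68 mm in diameter (upright edge up to 20 mm height, cone above it up to 36 mm), then a pale column 33 mm in diameter with dark graduation rings and a 40 mm lip. Round, so its yaw does not matter. Origin: centre of its underside, on the bench (z = 0); z axis up the column. It tips if pushed high.
- seat (a point): Point on the bench (z = 0) where the cylinder's origin lies when its foot is home against both arms of the V. Its y axis points level into the V (direction of the last push), z up. In these axes the V's inner faces meet at (0, 48 mm) and run back at 45 degrees to (+-55 mm, -7 mm), so the V is open towards -y. The arms are dark steel bars, 12 mm thick, 26 mm high.
- reader: Level reader, fixed to the bench; same origin and axes as the seat. A 22 mm mast stands at (0, 120 mm) on a 110 x 75 mm block and carries the sensor head, 38 mm in diameter, over the seat: its underside is at z = 255 mm, its arm runs along +y at z = 298 mm. The grey control block with the button, 75 x 85 mm and 40 mm high, is centred at (-130 mm, 30 mm).
- read_button_top (a point): Centre of the top face of the round push button (28 mm in diameter) on the reader's control block; it is pressed straight down.
- read_button (a joint): Travel of the button: 0 released, 0.006 m fully down, where its spring pushes back with 5 N; it comes back up by itself.
- beaker: Bystander: white cup-shaped beaker, 68 mm in diameter, 88 mm tall, loose. Origin: centre of its underside.
- reagent: Bystander: amber reagent bottle with a black cap, 60 mm in diameter, 150 mm tall, loose. Origin: centre of its underside.
- jar: Bystander: glass jar with a white cap, 54 mm in diameter, 65 mm tall, loose. Origin: centre of its underside.
- crucible: Bystander: small white porcelain bowl, 48 mm in diameter, 34 mm tall, loose. Origin: centre of its underside.
- clamp_ring: Bystander: dark steel ring, 64 mm outside, 44 mm inside, 10 mm thick, lying flat, loose. Origin: centre of its underside.
- spatula: Bystander: spatula with a wooden handle, 190 mm long, lying on the bench, loose. Its x axis runs along it.
Not all that is in view belongs to the job. What is shaped like the cylinder but blue or red is not meant.

How it is judged:
By the outcome, as a careful person would: the job done as asked, in the order asked, and still so for the second after the job is handed in, with the robot touching nothing.
It also fails if it takes over 51 s, if anything falls off the work surface, if the arm or the gripper's body presses on something with over 40 N, if the wrist force passes 120 N, or if a joint passes its speed limit or range.

ROBOT

A 7-joint arm with a two-finger parallel gripper is mounted at the origin on the work surface. World frame = base frame: x ahead of the robot, y to its left, z up, the work surface at z = 0. Lengths are in m, angles in rad, forces in N, time in s.
With the tool pointing down it reaches from about 0.35 to 0.9 m from the base axis. Payload 7.2 kg.
Tool frame: the origin (TCP) lies midway between the tips of the shut fingers; the grasp point (between the pads) lies 19 mm behind it; z points along the fingers, y is the direction in which the jaws open and shut (so a half turn about z gives the same grasp; the last joint's range is limited). The gripper opens to 88 mm and grips with 3 to 60 N. Pads are 20 mm wide; open, the fingers measure 115 mm over their backs; the gripper's body (75 mm by 178 mm) begins 61 mm behind the grasp point.
Start: joints at [-1.197, 0.411, -0.013, 1.596, 0.006, 1.134, -0.082], TCP at [0.267, 0.565, 0.223] pointing down, gripper open.
Joint ranges: [-2.95, 2.95], [-0.29, 1.99], [-1.47, 1.44], [0.14, 2.54], [-1.03, 4.17], [0.13, 1.85], [-2.86, 2.86]. Speed limits (rad/s): [2.39, 2.39, 3.01, 3.01, 3.14, 3.14, 3.14].

INTERFACE

Orientations are given as a rotation vector (axis times angle).
In Python, from bench import env gives the robot as it stands.
- The arm moves only by the tool move_arm, never from a script. Its argument "steps" is a list of rows, each a list of 3 entries, a list of its own where there are three numbers: the closure in counts, from 0 (fully open) to 255 (shut), then the shift along the tool's x, y, z in m, then the turn about the tool's z in degrees. A call has 1 to 10 rows; each row is the pose to reach, as a shift and turn from the pose commanded when the call began, along the tool's axes at that moment; what a row does not reach only later rows make up. A row lasts 1/8 s, in which the tool goes at most 62.5 mm and 10.7 degrees, less where a joint would pass 70% of its speed; a pose out of reach is approached as far as the arm can. A call with a gripper value outside its range is refused whole. The fingers move at their own pace and stop on an object; "grip_force" is the grip in N (left out, the last holds). Time passes only in rows, so rows that repeat a pose let the fingers close. It gives the time, the measured TCP pose, the force and the opening at its end, in the units of the state.
- env.state(): the state, without advancing time (a new reading comes with each control period).
- env.snapshot(name): name is "scene" or "top" or "wrist"; returns a dict with "frame" (480x640x3 uint8, blue, green, red), "fx", "fy", "cx", "cy" (pixels), "world_from_camera" (4x4, takes a point from camera to world coordinates). Camera axes: x right, y down, z forward; pixel columns grow to the right and rows downward; lengths in m; the calibration is good to about 2 mm. A picture is of the moment at which its call begins. There is no depth.
- env.sign_off(): hands the job in, once; it reports no verdict.
The state is a dict: "time_s": time; "joint_positions": joint angles; "dq": joint speeds; "joint_efforts": joint torques, N m; "tcp_pos": TCP position; "tcp_rot": TCP orientation; "wrist_force": force on the tool from outside, world axes, zero at the start; "torque": the same for the moment, N m; "grip_width": finger opening in m.
Only numpy, scipy, OpenCV 4.12 (cv2) and the standard library are available. Lean on these libraries where they do the work, as an engineer would, in place of code of your own. Each camera call takes 0.05 s, during which the arm holds its last target.

## Working session

There is one attempt and no reset: what is moved stays moved. The work goes in short steps, Python scripts to look and compute and a tool call to move; the robot and the scene stay as the last step left them, time stands still between calls to the robot, and variables do not carry over. Pictures are saved under pics/ and viewed, and the job is handed in when it is done.

Besides the shell and the picture viewer there is one more tool, called as a command line: name --argument value ..., lists and objects as JSON in quotes. move_arm: Moves the arm, as the interface text tells. Its arguments: {"type":"object","properties":{"steps":{"type":"array"},"grip_force":{"type":"number"}},"required":["steps"]}

```bash
ls; mkdir -p pics; python3 - <<'E'
from bench import env
import cv2,json,numpy as np
s=env.state(); print({k:np.round(v,3).tolist() for k,v in s.items()})
for n in ["scene","top","wrist"]:
    d=env.snapshot(n); cv2.imwrite(f"pics/{n}0.png",d["frame"])
    print(n,d["fx"],d["fy"],d["cx"],d["cy"],np.round(d["world_from_camera"],4).tolist())
E
```

```text
pics
{'time_s': 0.0, 'joint_positions': [-1.197, 0.412, -0.013, 1.597, 0.006, 1.134, -0.082], 'dq': [-0.0, 0.0, -0.001, 0.001, 0.001, -0.001, -0.002], 'joint_efforts': [0.0, -58.794, 0.642, -29.109, -0.054, 0.018, 0.0], 'tcp_pos': [0.267, 0.565, 0.222], 'tcp_rot': [-0.688, -3.065, 0.003], 'wrist_force': [0.325, 0.763, 0.053], 'torque': [-0.018, -0.007, 0.008], 'grip_width': 0.088}
scene 449.4948871137177 449.4948871137177 317.14368425047803 242.1808249194742 [[-0.5529, 0.6529, -0.5177, 1.1431], [0.8331, 0.4203, -0.3597, 0.5082], [-0.0172, -0.6302, -0.7763, 0.9533], [0.0, 0.0, 0.0, 1.0]]
top 546.3307718404844 546.3307718404844 321.04441261376866 241.649102380225 [[0.0047, -0.9953, 0.097, 0.4536], [-1.0, -0.0047, 0.0005, 0.0947], [-0.0001, -0.097, -0.9953, 1.1174], [0.0, 0.0, 0.0, 1.0]]
wrist 333.06652368147957 333.06652368147957 323.28696015540817 235.5985423146174 [[0.428, 0.8768, 0.2193, 0.2075], [0.9038, -0.4149, -0.1051, 0.5939], [-0.0012, 0.2431, -0.97, 0.3851], [0.0, 0.0, 0.0, 1.0]]
```

View pics/top0.png

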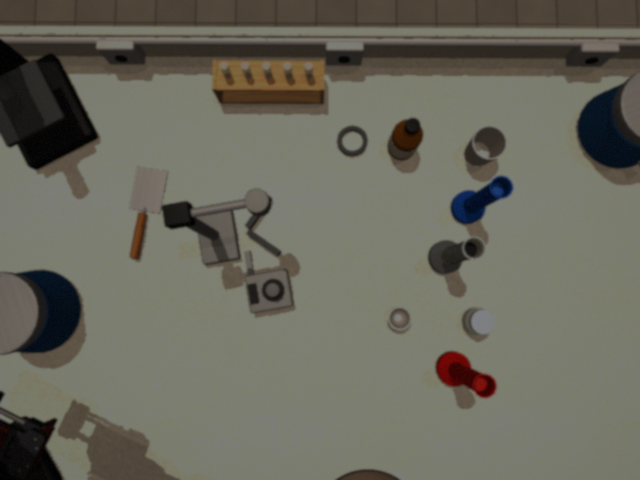

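View pics/scene0.png

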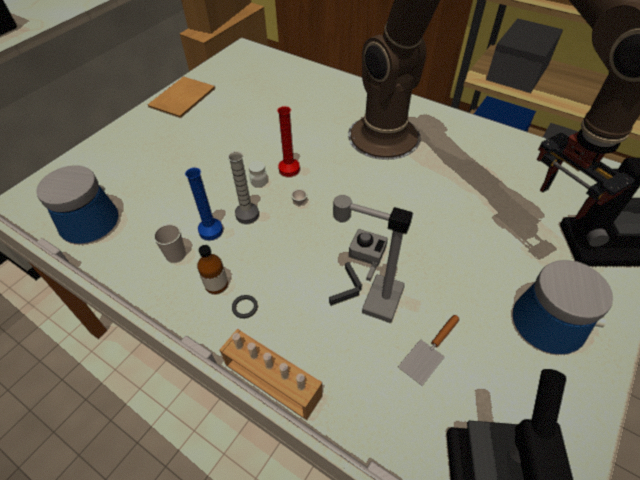

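View pics/wrist0.png

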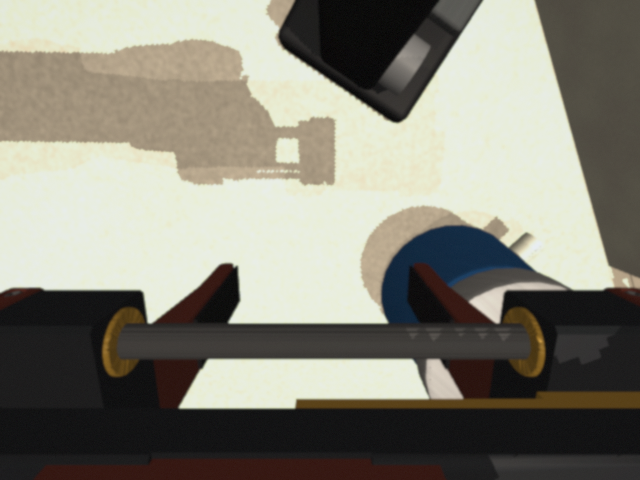

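```bash
python3 - <<'E'
import cv2
t=cv2.imread("pics/top0.png"); s=cv2.imread("pics/scene0.png")
def c(i,x,y,w,h,k,n):
    cv2.imwrite(n,cv2.resize(i[y:y+h,x:x+w],None,fx=k,fy=k,interpolation=cv2.INTER_CUBIC))
c(t,160,170,150,150,4,"pics/t_reader.png")
c(t,380,170,150,150,4,"pics/t_cyl.png")
c(s,320,180,130,150,4,"pics/s_reader.png")
E
```

```text
(no output)
```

View pics/t_reader.png

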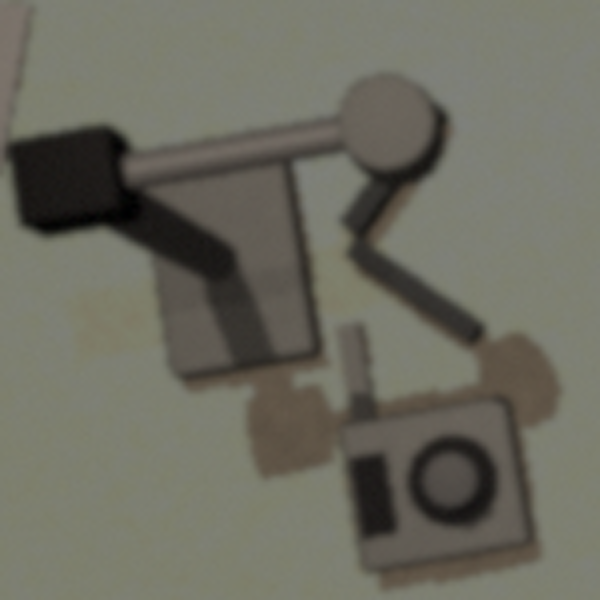

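View pics/t_cyl.png

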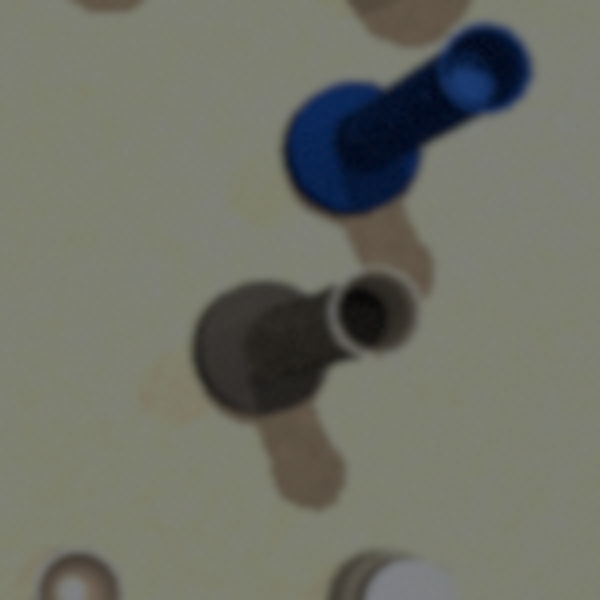

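View pics/s_reader.png

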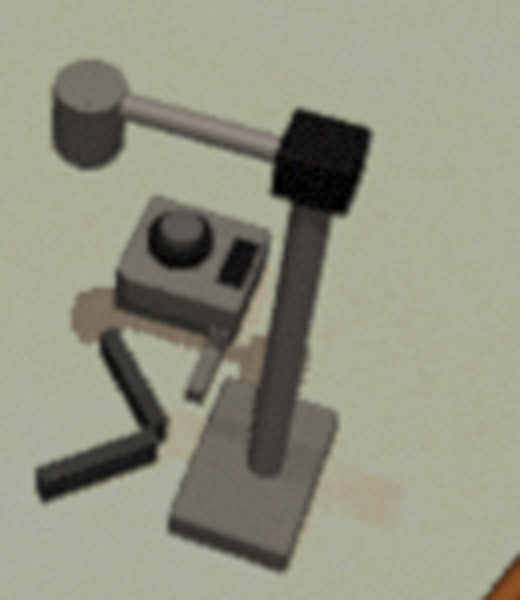

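```bash
cat > h.py <<'E'
import numpy as np,cv2
CAM={"top":(546.3307718,321.04441,241.6491,np.array([[0.0047,-0.9953,0.097,0.4536],[-1.0,-0.0047,0.0005,0.0947],[-0.0001,-0.097,-0.9953,1.1174]])),
"scene":(449.494887,317.143684,242.180825,np.array([[-0.5529,0.6529,-0.5177,1.1431],[0.8331,0.4203,-0.3597,0.5082],[-0.0172,-0.6302,-0.7763,0.9533]]))}
def proj(c,p):
    f,cx,cy,M=CAM[c]; q=(np.atleast_2d(p)-M[:,3])@M[:,:3]
    return np.c_[f*q[:,0]/q[:,2]+cx,f*q[:,1]/q[:,2]+cy]
def back(c,u,v,z):
    f,cx,cy,M=CAM[c]; d=M[:,:3]@[(u-cx)/f,(v-cy)/f,1]; return M[:,3]+d*(z-M[2,3])/d[2]
E
python3 - <<'E'
from h import *
from scipy.optimize import least_squares
T=lambda x,y:("top",160+x/4,170+y/4)
S=lambda x,y:("scene",320+x/4,180+y/4)
obs=[]
bc={(-1,1):0}
def L(x,y,z):return np.array([x,y,z])/1000
# local: block corners
pts=[(L(-92.5,72.5,40),T(341,432)),(L(-92.5,-12.5,40),T(508,398)),(L(-167.5,-12.5,40),T(530,543)),(L(-167.5,72.5,40),T(365,571)),
(L(0,48,26),T(367,237)),(L(-55,-7,26),T(487,325)),
(L(0,48,26),S(150,432)),(L(-55,-7,26),S(102,333)),(L(55,-7,26),S(37,470)),
(L(-167.5,-12.5,40),S(158,197)),(L(-167.5,72.5,40),S(270,232)),(L(-92.5,-12.5,40),S(117,272)),(L(-92.5,72.5,40),S(238,308))]
def w(p,l):
    c,s=np.cos(p[2]),np.sin(p[2]); return np.array([p[0]+c*l[0]-s*l[1],p[1]+s*l[0]+c*l[1],l[2]])
def r(p): return np.concatenate([proj(o[0],w(p,l))[0]-o[1:] for l,o in pts])
for sel in (range(len(pts)),range(6),range(6,len(pts))):
    P=[pts[i] for i in sel]
    f=lambda p:np.concatenate([proj(o[0],w(p,l))[0]-o[1:] for l,o in P])
    q=least_squares(f,[.5,.2,0],loss='soft_l1'); print(q.x,np.round(q.fun.reshape(-1,2),1).tolist())
    if len(P)==13: p=q.x
print("head at 298?",proj("top",w(p,L(0,0,315))),(388/4+160,120/4+170))
for z in (.04,.05,.06): print("button",z,back("top",160+455/4,170+478/4,z),back("scene",320+186/4,180+230/4,z))
print("cyl top z20",back("top",380+264/4,170+347/4,.02),"lip",back("top",380+374/4,170+312/4,.22))
s=cv2.imread("pics/scene0.png")
cv2.imwrite("pics/s_cyl.png",cv2.resize(s[140:300,150:320],None,fx=4,fy=4,interpolation=cv2.INTER_CUBIC))
for n,(u,v),z in [("beaker base",(480,156),.0),("crucible",(399,322),0),("jar",(475,322),0),("blue",(467,207),.02),("red",(453,368),.02),("reagent",(402,150),0),("ring",(352,141),.01)]: print(n,back("top",u,v,z))
E
```

```text
[0.59409528 0.1918158  0.18287215] [[-1.0, -2.0], [-0.3, -1.2], [0.8, 0.3], [-0.8, 1.0], [-2.1, -0.5], [-0.5, -0.5], [0.3, -2.3], [-0.6, -1.0], [-0.6, -1.4], [-1.4, -1.9], [1.0, -1.5], [-1.0, -0.4], [0.1, 0.6]]
[0.59312245 0.18934795 0.17105231] [[-0.4, -1.9], [0.5, -0.5], [1.1, 1.0], [-0.6, 1.3], [-0.9, -0.3], [0.4, 0.1]]
[0.59689765 0.19432761 0.17969093] [[0.6, -1.0], [-0.3, 0.2], [-0.4, -0.2], [-0.9, -0.8], [1.5, -0.2], [-0.6, 0.7], [0.5, 1.8]]
head at 298? [[256.22548948 199.6414337 ]] (257.0, 200.0)
button 0.04 [0.46370957 0.1877106  0.04      ] [0.45044332 0.18555046 0.04      ]
button 0.05 [0.46361573 0.18684732 0.05      ] [0.45802743 0.18908325 0.05      ]
button 0.06 [0.4635219  0.18598403 0.06      ] [0.46561154 0.19261603 0.06      ]
cyl top z20 [ 0.53119214 -0.15638999  0.02      ] lip [ 0.53171875 -0.15621243  0.22      ]
beaker base [ 0.74363419 -0.2355923   0.        ]
crucible [ 0.39968591 -0.06343975  0.        ]
jar [ 0.40041029 -0.21740175  0.        ]
blue [ 0.63263543 -0.20080011  0.02      ]
red [ 0.31121711 -0.16636396  0.02      ]
reagent [ 0.75566362 -0.07295074  0.        ]
ring [0.77154143 0.03205269 0.01      ]
```

View pics/s_cyl.png

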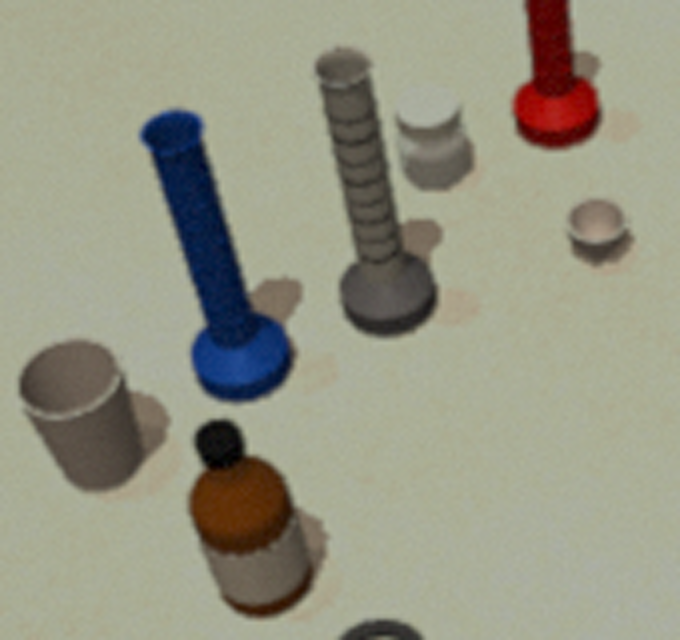

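```bash
python3 - <<'E'
import cv2
s=cv2.imread("pics/scene0.png")
cv2.imwrite("pics/s_grip.png",cv2.resize(s[60:240,510:640],None,fx=4.5,fy=3.3*4.5/3.3*0.74,interpolation=cv2.INTER_CUBIC))
w=cv2.imread("pics/wrist0.png"); cv2.imwrite("pics/w_b.png",cv2.convertScaleAbs(w,alpha=2.2,beta=30))
E
```

```text
(no output)
```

View pics/s_grip.png

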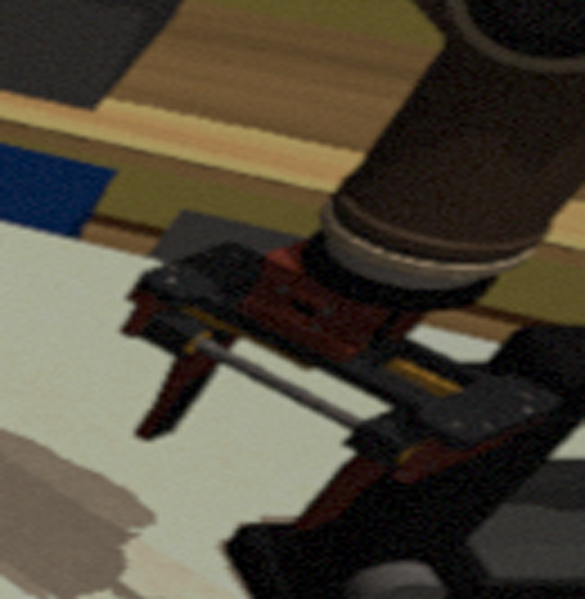

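View pics/w_b.png

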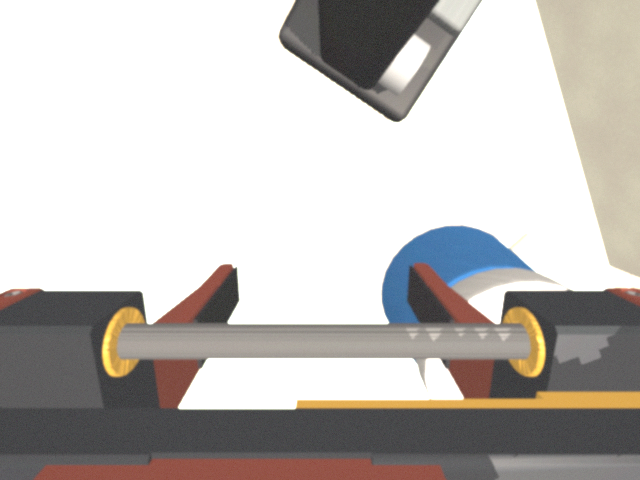

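```bash
cat >> h.py <<'E'
CAM["wrist"]=(333.0665237,323.28696,235.59854,np.array([[0.428,0.8768,0.2193,0.2075],[0.9038,-0.4149,-0.1051,0.5939],[-0.0012,0.2431,-0.97,0.3851]]))
def ray(c,u,v):
    f,cx,cy,M=CAM[c]; d=M[:,:3]@[(u-cx)/f,(v-cy)/f,1]; return M[:,3],d/np.linalg.norm(d)
def tri(*o):
    A=np.zeros((3,3));b=np.zeros(3)
    for c,u,v in o:
        p,d=ray(c,u,v);P=np.eye(3)-np.outer(d,d);A+=P;b+=P@p
    x=np.linalg.solve(A,b); return x
E
python3 - <<'E'
from h import *
from scipy.spatial.transform import Rotation as R
tcp=np.array([.267,.565,.2225]);Rm=R.from_rotvec([-0.688,-3.065,0.003]).as_matrix()
sc=lambda x,y:("scene",510+x/4.5,60+y/3.33)
def show(n,o):
    x=tri(*o); print(n,np.round((x-tcp)@Rm*1000,1),[np.round(proj(c,x)[0]-[u,v],1).tolist() for c,u,v in o])
show("bushL",[("wrist",125,342),sc(405,452)]);show("bushR",[("wrist",525,342),sc(190,345)])
show("bushL'",[("wrist",125,342),sc(190,345)]);show("bushR'",[("wrist",525,342),sc(405,452)])
E
python3 - <<'E'
import cv2
s=cv2.imread("pics/scene0.png")
c=cv2.resize(s[110:220,530:640],None,fx=5.4,fy=5.4,interpolation=cv2.INTER_CUBIC)
cv2.imwrite("pics/s_grip2.png",cv2.convertScaleAbs(c,alpha=2,beta=10))
E
```

```text
bushL [ 26.    8.5 -82.5] [[228.9, -32.3], [-10.5, -22.7]]
bushR [  5.2  -6.8 -99.7] [[-233.2, 86.2], [28.2, 2.6]]
bushL' [  6.  -63.7 -65.2] [[2.6, -0.6], [-0.2, -0.3]]
bushR' [  7.1  60.3 -69.2] [[-11.7, 3.1], [2.0, 0.2]]
```

View pics/s_grip2.png

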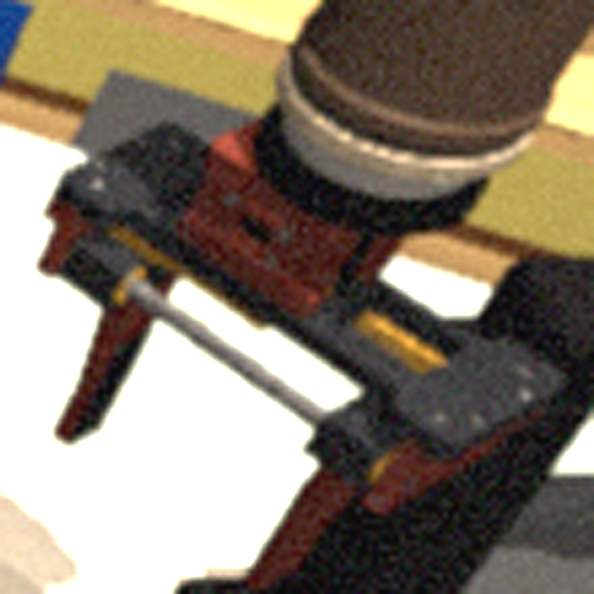

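```bash
python3 - <<'E'
from h import *
from scipy.spatial.transform import Rotation as R
tcp=np.array([.267,.565,.2225]);Rm=R.from_rotvec([-0.688,-3.065,0.003]).as_matrix()
out=[]
for nm,crop,k in [("scene",(530,110,110,110),5),("wrist",(0,200,640,280),.85)]:
    im=cv2.imread(f"pics/{nm}0.png"); x,y,w,h=crop
    c=cv2.convertScaleAbs(cv2.resize(im[y:y+h,x:x+w],None,fx=k,fy=k,interpolation=cv2.INTER_CUBIC),alpha=2,beta=10)
    for z,col in [(-80,(0,255,0)),(-105,(255,255,0)),(-130,(255,0,255))]:
        P=proj(nm,np.array([[a*37.5,b*89,z] for a,b in [(1,1),(1,-1),(-1,-1),(-1,1)]])/1000@Rm.T+tcp)
        cv2.polylines(c,[((P-[x,y])*k).astype(int)],True,col,1)
    cv2.imwrite(f"pics/box_{nm}.png",c)
E
```

```text
(no output)
```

View pics/box_scene.png

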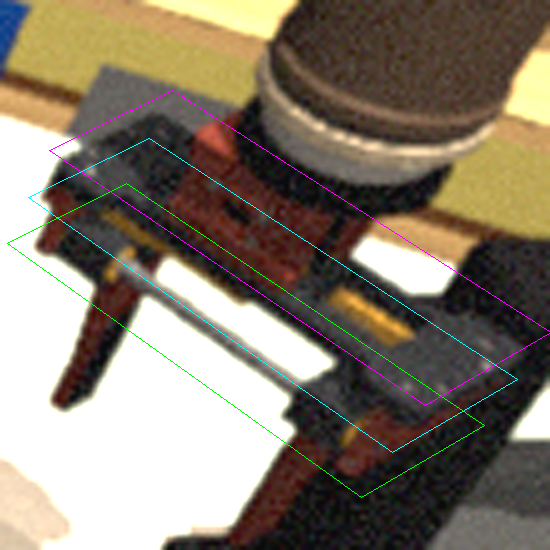

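View pics/box_wrist.png

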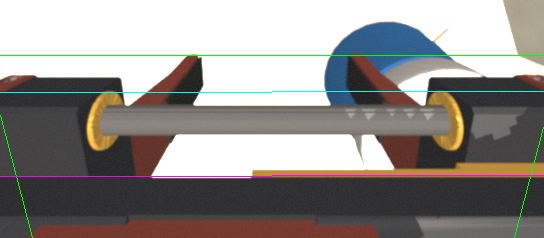

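```bash
python3 - <<'E'
from h import *
from scipy.spatial.transform import Rotation as R
tcp=np.array([.267,.565,.2225]);Rm=R.from_rotvec([-0.688,-3.065,0.003]).as_matrix()
def loc(c,u,v,z):
    p=back(c,u,v,tcp[2]+z/1000); return np.round((p-tcp)@Rm*1000,1)[:2]
for z in (70,80,90,100,110,120,130,140):
    print(z,"wrist gold/beam low edge",loc("wrist",320,402,z),"blk front",loc("wrist",100,291,z),
     "scene gold low end",loc("scene",530+245/5,110+300/5,z),"gold left end",loc("scene",530+105/5,110+218/5,z),"plateR near",loc("scene",530+425/5,110+410/5,z),"plateR far",loc("scene",530+518/5,110+352/5,z),"plateL near",loc("scene",530+65/5,110+160/5,z))
E
```

```text
70 wrist gold/beam low edge [-13.3  -0.7] blk front [ 25.8 -66.4] scene gold low end [ 31.3 -15.8] gold left end [ 23.9 -84.3] plateR near [37.9 67.3] plateR far [100.1  65.8] plateL near [  40.7 -121.6]
80 wrist gold/beam low edge [-4.7 -0.6] blk front [ 30.2 -59.2] scene gold low end [ 18.5 -10.6] gold left end [ 11.1 -78.2] plateR near [25.  71.2] plateR far [86.3 69.6] plateL near [  27.7 -114.9]
90 wrist gold/beam low edge [ 3.9 -0.4] blk front [ 34.5 -52. ] scene gold low end [ 5.7 -5.5] gold left end [ -1.6 -72. ] plateR near [12. 75.] plateR far [72.4 73.5] plateL near [  14.8 -108.2]
100 wrist gold/beam low edge [12.4 -0.3] blk front [ 38.9 -44.8] scene gold low end [-7.2 -0.4] gold left end [-14.3 -65.9] plateR near [-0.9 78.9] plateR far [58.5 77.4] plateL near [   1.8 -101.5]
110 wrist gold/beam low edge [21.  -0.2] blk front [ 43.2 -37.6] scene gold low end [-20.    4.7] gold left end [-27.  -59.7] plateR near [-13.8  82.7] plateR far [44.7 81.3] plateL near [-11.2 -94.8]
120 wrist gold/beam low edge [29.6 -0.1] blk front [ 47.6 -30.3] scene gold low end [-32.8   9.8] gold left end [-39.7 -53.6] plateR near [-26.8  86.6] plateR far [30.8 85.1] plateL near [-24.1 -88.1]
130 wrist gold/beam low edge [38.2  0. ] blk front [ 51.9 -23.1] scene gold low end [-45.6  14.9] gold left end [-52.4 -47.4] plateR near [-39.7  90.4] plateR far [16.9 89. ] plateL near [-37.1 -81.4]
140 wrist gold/beam low edge [46.7  0.1] blk front [ 56.3 -15.9] scene gold low end [-58.5  20. ] gold left end [-65.1 -41.3] plateR near [-52.6  94.3] plateR far [ 3.1 92.9] plateL near [-50.1 -74.7]
```

```bash
python3 - <<'E'
from h import *
from scipy.spatial.transform import Rotation as R
tcp=np.array([.267,.565,.2225]);Rm=R.from_rotvec([-0.688,-3.065,0.003]).as_matrix()
im=cv2.imread("pics/scene0.png"); x,y,w,h=520,50,120,130;k=4.6
c=cv2.convertScaleAbs(cv2.resize(im[y:y+h,x:x+w],None,fx=k,fy=k,interpolation=cv2.INTER_CUBIC),alpha=2,beta=10)
t=np.linspace(0,6.283,60)
for z,r,col in [(-140,45,(0,255,0)),(-180,45,(255,255,0)),(-220,45,(255,0,255))]:
    P=proj("scene",np.c_[r*np.cos(t),r*np.sin(t),0*t+z]/1000@Rm.T+tcp)
    cv2.polylines(c,[((P-[x,y])*k).astype(int)],True,col,1)
cv2.imwrite("pics/fl.png",c)
E
```

```text
(no output)
```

View pics/fl.png

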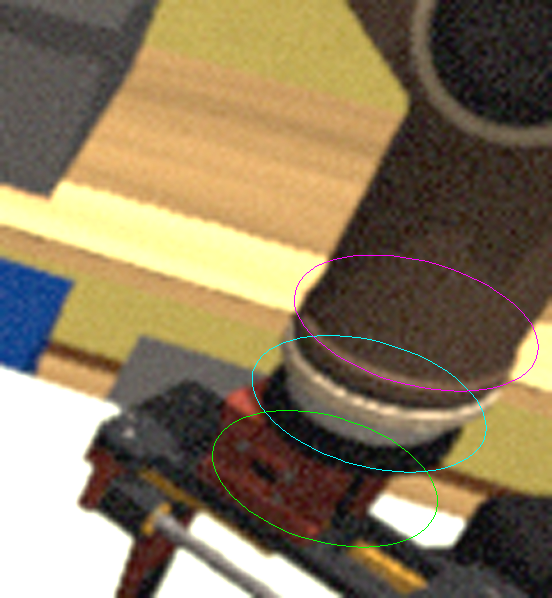

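move_arm --steps '[[0, [0, 0, -0.05], 0], [0, [-0.025, -0.03, -0.078], 10], [0, [-0.065, -0.075, -0.078], 20], [0, [-0.107, -0.122, -0.078], 30], [0, [-0.15, -0.17, -0.078], 40], [0, [-0.192, -0.218, -0.078], 50], [0, [-0.234, -0.266, -0.078], 60], [0, [-0.277, -0.314, -0.078], 70], [0, [-0.319, -0.363, -0.078], 80], [0, [-0.319, -0.363, -0.078], 89.7]]'

```text
time_s: 1.4
tcp_pos: [0.401, 0.0963, 0.3009]
tcp_rot: [-2.66, -1.672, -0.001]
wrist_force: [0.3, 0.7, 0.3]
grip_width: 0.0878
```

move_arm --steps '[[0, [-0.046, 0.034, 0], 0], [0, [-0.093, 0.068, 0], 0], [0, [-0.139, 0.101, 0], 0], [0, [-0.186, 0.135, 0], 0], [0, [-0.232, 0.169, 0], 0], [0, [-0.232, 0.169, 0], 0], [0, [-0.232, 0.169, 0], 0]]'

```text
time_s: 2.28
tcp_pos: [0.4552, -0.1808, 0.3003]
tcp_rot: [-2.649, -1.687, 0.001]
wrist_force: [0.3, 0.8, 0.3]
grip_width: 0.0878
```

```bash
python3 - <<'E'
from bench import env
import cv2,numpy as np
s=env.state(); print(s["time_s"],s["tcp_pos"],s["tcp_rot"],s["wrist_force"])
for n in ["scene","top","wrist"]:
    d=env.snapshot(n); cv2.imwrite(f"pics/{n}1.png",d["frame"]); np.save(f"pics/{n}1.npy",d["world_from_camera"])
s=cv2.imread("pics/scene1.png")
cv2.imwrite("pics/s1c.png",cv2.convertScaleAbs(cv2.resize(s[20:260,170:370],None,fx=2.5*1.2,fy=2.5,interpolation=cv2.INTER_CUBIC),alpha=1.6))
E
```

```text
2.275 [ 0.45523398 -0.18082345  0.30026093] [-2.64944899e+00 -1.68673529e+00  1.03960525e-03] [0.29330885 0.82696212 0.2747228 ]
```

View pics/s1c.png

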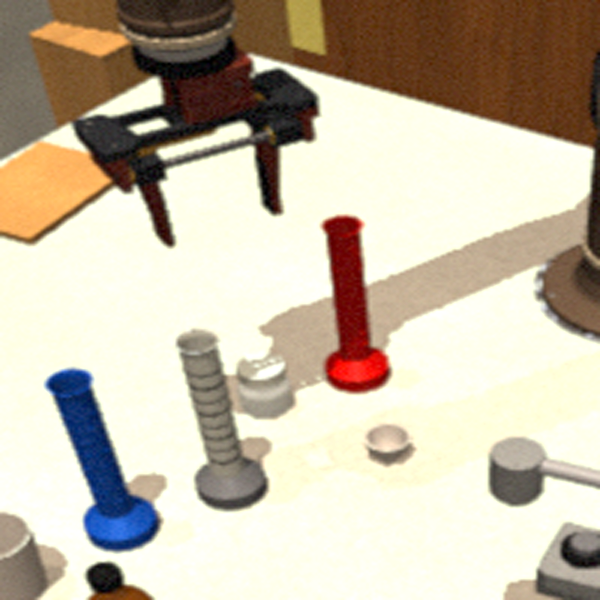

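View pics/top1.png

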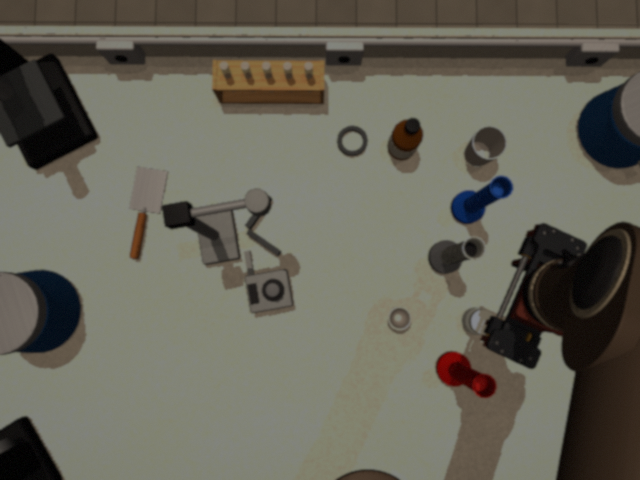

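View pics/wrist1.png

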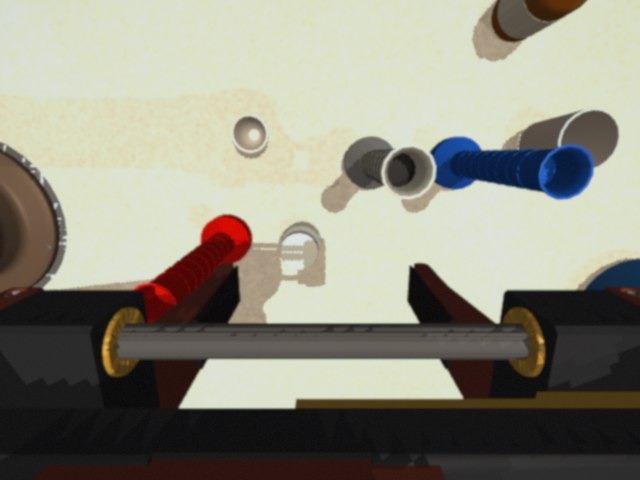

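```bash
python3 - <<'E'
from h import *
from scipy.spatial.transform import Rotation as R
tcp=np.array([.4552,-.1808,.3003]);Rm=R.from_rotvec([-2.6494,-1.6867,0.001]).as_matrix()
print(Rm[:,:2].T)
for nm,crop,k in [("top",(470,210,130,170),4.4*.8),("scene",(190,20,100,90),6)]:
    im=cv2.imread(f"pics/{nm}1.png"); x,y,w,h=crop
    c=cv2.convertScaleAbs(cv2.resize(im[y:y+h,x:x+w],None,fx=k,fy=k,interpolation=cv2.INTER_CUBIC),alpha=2.2,beta=10)
    for z,col in [(-115,(0,255,0))]:
      for a,b in [(28.5,88),(37.5,89)]:
        P=proj(nm,np.array([[s*a,t*b,z] for s,t in [(1,1),(1,-1),(-1,-1),(-1,1)]])/1000@Rm.T+tcp)
        cv2.polylines(c,[((P-[x,y])*k).astype(int)],True,col if a<30 else (255,255,0),1)
    cv2.imwrite(f"pics/b1_{nm}.png",c)
E
```

```text
[[ 4.23179820e-01  9.06045713e-01 -8.18707878e-05]
 [ 9.06045173e-01 -4.23179663e-01 -1.05714767e-03]]
```

View pics/b1_top.png

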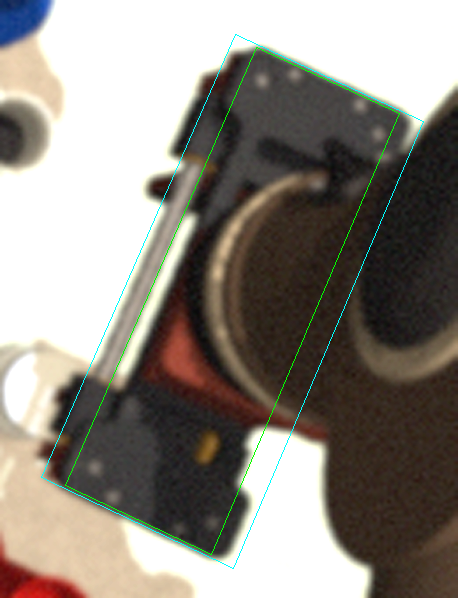

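View pics/b1_scene.png

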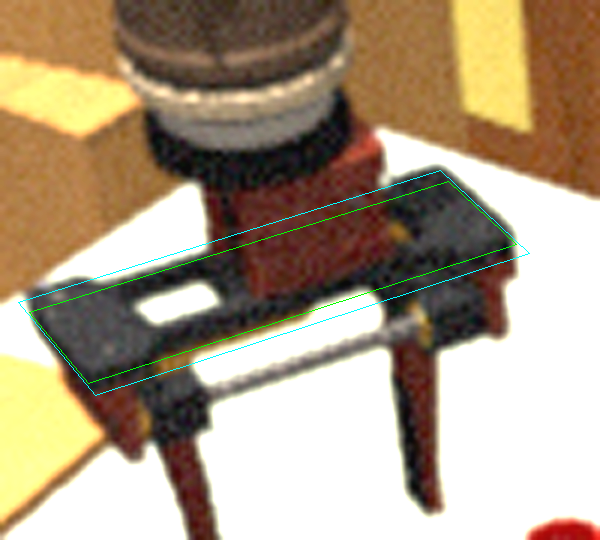

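```bash
python3 - <<'E'
from h import *
from scipy.spatial.transform import Rotation as R
tcp=np.array([.4552,-.1808,.3003]);Rm=R.from_rotvec([-2.6494,-1.6867,0.001]).as_matrix()
def loc(c,u,v,z):
    p=back(c,u,v,tcp[2]+z/1000); return np.round((p-tcp)@Rm*1000,1)[:2]
k=3.52
for n,(a,b) in dict(carLow=(62,385),redLow=(42,455),carUp=(175,150),carUp2=(190,110),redUp=(210,75),shaftL=(150,250),plateEdge=(235,60),finger=(147,187)).items():
    print(n,[(z,loc("top",470+a/k,210+b/k,z).tolist()) for z in (0,55,70,85,115)])
# scene carriage bottom front corners
for n,(a,b) in dict(carLbot=(150,435),carLbotR=(208,425),redLbot=(135,460)).items():
    print(n,[(z,loc("scene",190+a/6,20+b/6,z).tolist()) for z in (45,55,70,85)])
# better jar, from scene1? cylinder check
CAM["wrist"]=CAM["wrist"][:3]+(np.load("pics/wrist1.npy")[:3],)
print("cyl wrist foot",back("wrist",371,162,.02),"jar",back("wrist",301,245,.0),back("wrist",301,240,.0))
print("cyl scene base", back("scene",150+388/4,140+293/4,.02))
E
```

```text
carLow [(0, [10.3, -45.2]), (55, [26.4, -50.1]), (70, [30.8, -51.5]), (85, [35.2, -52.8]), (115, [43.9, -55.6])]
redLow [(0, [6.3, -75.4]), (55, [22.6, -78.4]), (70, [27.1, -79.2]), (85, [31.5, -80.0]), (115, [40.4, -81.6])]
carUp [(0, [6.6, 66.4]), (55, [22.9, 53.9]), (70, [27.3, 50.5]), (85, [31.8, 47.1]), (115, [40.7, 40.3])]
carUp2 [(0, [7.6, 84.8]), (55, [23.8, 71.1]), (70, [28.2, 67.4]), (85, [32.7, 63.6]), (115, [41.5, 56.2])]
redUp [(0, [5.8, 102.3]), (55, [22.1, 87.4]), (70, [26.6, 83.4]), (85, [31.1, 79.3]), (115, [40.0, 71.2])]
shaftL [(0, [-0.6, 22.8]), (55, [16.1, 13.2]), (70, [20.7, 10.6]), (85, [25.3, 8.0]), (115, [34.5, 2.8])]
plateEdge [(0, [-1.3, 112.8]), (55, [15.5, 97.2]), (70, [20.1, 93.0]), (85, [24.7, 88.7]), (115, [33.9, 80.2])]
finger [(0, [11.1, 46.8]), (55, [27.1, 35.6]), (70, [31.5, 32.6]), (85, [35.8, 29.5]), (115, [44.6, 23.4])]
carLbot [(45, [-38.1, 49.9]), (55, [-22.4, 54.6]), (70, [1.1, 61.5]), (85, [24.6, 68.4])]
carLbotR [(45, [-31.9, 27.4]), (55, [-16.3, 32.4]), (70, [7.0, 39.9]), (85, [30.4, 47.3])]
redLbot [(45, [-25.0, 62.0]), (55, [-9.6, 66.4]), (70, [13.6, 73.0]), (85, [36.8, 79.7])]
cyl wrist foot [ 0.53388806 -0.15634415  0.02      ] jar [ 0.39869813 -0.22339632  0.        ] [ 0.40196087 -0.21666673  0.        ]
cyl scene base [ 0.54032903 -0.14971752  0.02      ]
```

```bash
cat > st.py <<'E'
from bench import env
import numpy as np
from scipy.spatial.transform import Rotation as R
s=env.state();Rm=R.from_rotvec(s["tcp_rot"]).as_matrix();t=np.array(s["tcp_pos"])
print("t",round(s["time_s"],2),"tcp",t.round(4),"yaw",round(np.degrees(np.arctan2(Rm[1,0],Rm[0,0])),2),"tilt",round(np.degrees(np.arccos(-Rm[2,2])),2),"F",np.round(s["wrist_force"],2),"w",round(s["grip_width"],4))
E
cat > goal.py <<'E'
import sys; from st import *
g=np.array([float(a) for a in sys.argv[1:4]]); print("delta tool mm",((g-t)@Rm*1000).round(1))
E
python3 goal.py .460 -.1878 .010
```

```text
t 2.42 tcp [ 0.4555 -0.1798  0.3005] yaw 65.12 tilt 0.05 F [-0.04 -0.19 -0.06] w 0.0879
delta tool mm [ -5.6   7.6 290.5]
```

move_arm --steps '[[0, [-0.006, 0.008, 0.05], 0], [0, [-0.006, 0.008, 0.1], 0], [0, [-0.006, 0.008, 0.15], 0], [0, [-0.006, 0.008, 0.195], 0], [0, [-0.006, 0.008, 0.235], 0], [0, [-0.006, 0.008, 0.265], 0], [0, [-0.006, 0.008, 0.28], 0], [0, [-0.006, 0.008, 0.28], 0]]'

```text
time_s: 3.42
tcp_pos: [0.46, -0.1894, 0.0203]
tcp_rot: [-2.648, -1.688, 0.001]
wrist_force: [-0.1, 0.1, 1.0]
grip_width: 0.0878
```

```bash
cat > pic.py <<'E'
import sys,cv2; from st import *
tag=sys.argv[1]
for n in sys.argv[2:]:
    d=env.snapshot(n); cv2.imwrite(f"pics/{n}{tag}.png",d["frame"]); np.save(f"pics/{n}{tag}.npy",d["world_from_camera"])
    if n=="scene":
        cv2.imwrite(f"pics/{n}{tag}c.png",cv2.convertScaleAbs(cv2.resize(d["frame"][110:310,160:440],None,fx=2.8,fy=2.8,interpolation=cv2.INTER_CUBIC),alpha=1.5))
E
python3 pic.py 2 scene wrist; python3 goal.py .460 -.1878 .010
```

```text
t 3.42 tcp [ 0.46   -0.1894  0.0203] yaw 65.04 tilt 0.07 F [-0.09  0.07  0.98] w 0.0878
t 3.52 tcp [ 0.4609 -0.19    0.0216] yaw 65.01 tilt 0.08 F [ 0.05 -0.25  0.08] w 0.0875
delta tool mm [ 1.6 -1.8 11.6]
```

View pics/scene2c.png

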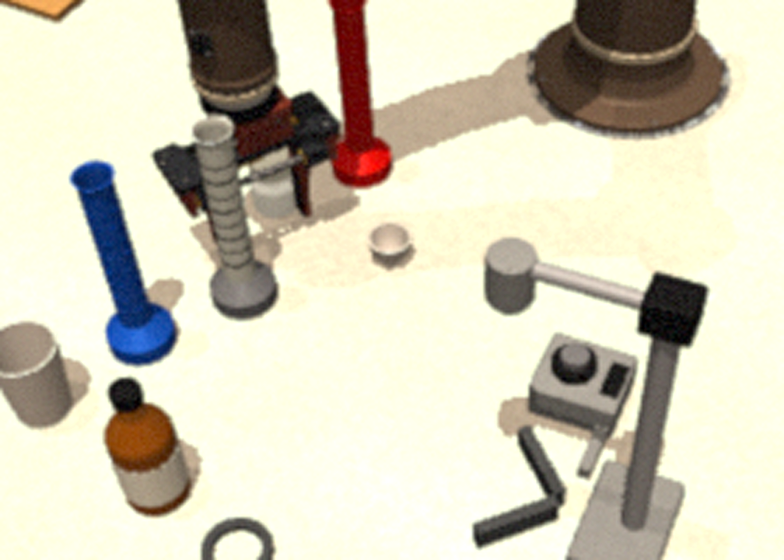

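View pics/wrist2.png

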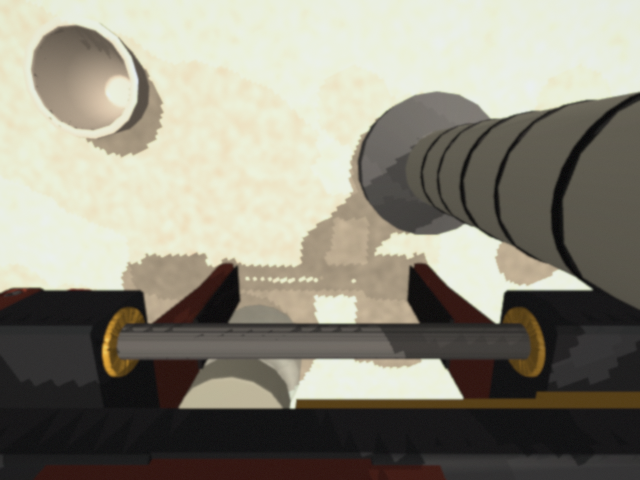

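move_arm --steps '[[0, [0.0, -0.002, 0.006], 0], [0, [0.0, -0.002, 0.012], 0], [0, [0.004, -0.002, 0.012], 0], [0, [0.008, -0.002, 0.012], 0], [0, [0.012, -0.002, 0.012], 0], [0, [0.012, -0.002, 0.012], 0]]'

```text
time_s: 4.28
tcp_pos: [0.4637, -0.1781, 0.0087]
tcp_rot: [2.649, 1.688, 0.0]
wrist_force: [-0.1, -0.5, -0.3]
grip_width: 0.0876
```

```bash
python3 pic.py 3 scene wrist; python3 goal.py .4663 -.1742 .010; python3 - <<'E'
import cv2
a=cv2.imread("pics/scene3.png")[130:240,200:310]
cv2.imwrite("pics/s3z.png",cv2.convertScaleAbs(cv2.resize(a,None,fx=5,fy=5,interpolation=cv2.INTER_CUBIC),alpha=1.7))
E
```

```text
t 4.28 tcp [ 0.4637 -0.1781  0.0087] yaw 65.01 tilt 0.01 F [-0.14 -0.49 -0.26] w 0.0876
t 4.38 tcp [ 0.4634 -0.1784  0.0086] yaw 64.99 tilt 0.01 F [ 0.04 -0.48 -1.2 ] w 0.0881
delta tool mm [ 5.   0.9 -1.4]
```

View pics/s3z.png

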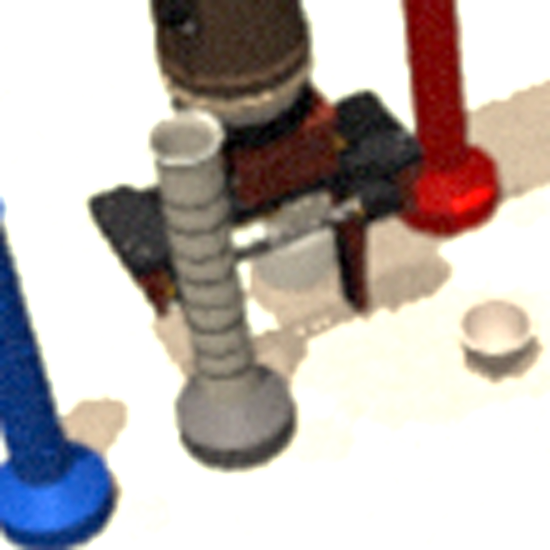

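View pics/wrist3.png

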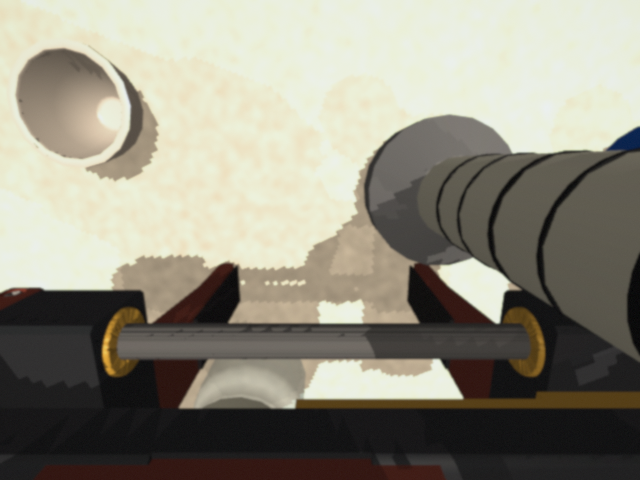

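move_arm --steps '[[0, [0.003, 0.001, 0], 0], [0, [0.006, 0.001, 0], 0], [0, [0.009, 0.001, 0], 0], [0, [0.012, 0.001, 0], 0], [0, [0.012, 0.001, 0], 0]]'

```text
time_s: 5.0
tcp_pos: [0.4696, -0.1676, 0.0087]
tcp_rot: [-2.649, -1.688, -0.0]
wrist_force: [0.3, -1.5, 1.2]
grip_width: 0.088
```

```bash
python3 pic.py 4 scene top wrist; python3 st.py; python3 - <<'E'
import cv2,numpy as np
a=[cv2.imread(f"pics/scene{i}.png")[130:240,200:290] for i in (3,4)]
cv2.imwrite("pics/s4z.png",cv2.convertScaleAbs(cv2.resize(np.hstack(a),None,fx=4.4,fy=4.4,interpolation=cv2.INTER_CUBIC),alpha=1.7))
E
```

```text
t 5.0 tcp [ 0.4696 -0.1676  0.0087] yaw 65.02 tilt 0.01 F [ 0.31 -1.5   1.23] w 0.088
t 5.15 tcp [ 0.4694 -0.1677  0.0086] yaw 65.01 tilt 0.01 F [-1.02 -1.06  0.8 ] w 0.0875
```

View pics/s4z.png

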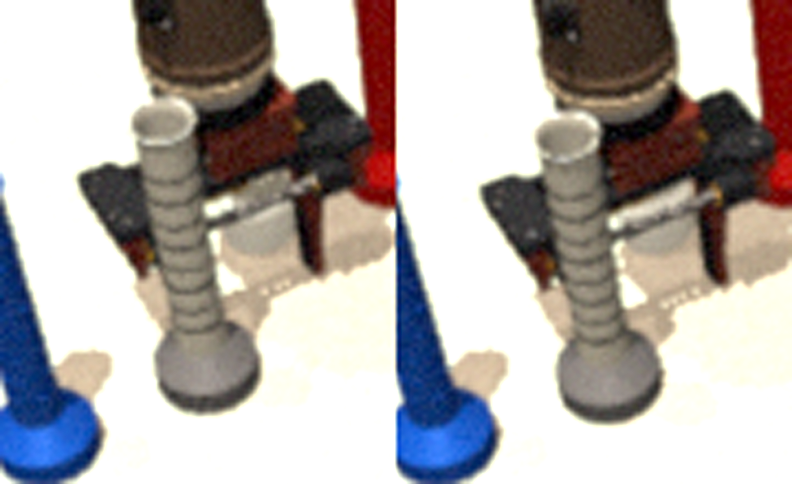

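View pics/wrist4.png

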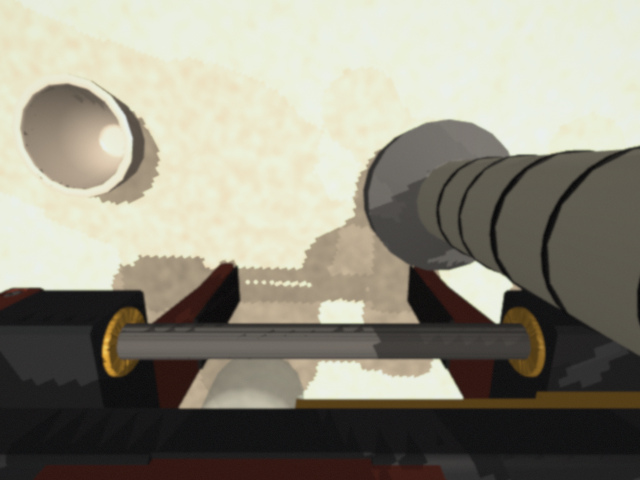

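```bash
python3 - <<'E'
import cv2,numpy as np
from h import *
# compare templates via ECC-like: phase shift of foot and lip patches between scene0(before),3,4
def shift(a,b,box):
    x,y,w,h=box
    T=cv2.resize(a[y:y+h,x:x+w],None,fx=4,fy=4,interpolation=cv2.INTER_CUBIC)
    S=cv2.resize(b[y-8:y+h+8,x-8:x+w+8],None,fx=4,fy=4,interpolation=cv2.INTER_CUBIC)
    r=cv2.matchTemplate(S,T,cv2.TM_CCOEFF_NORMED); _,m,_,l=cv2.minMaxLoc(r); return (np.array(l)/4-8),round(m,3)
im={i:cv2.imread(f"pics/scene{i}.png") for i in (0,2,3,4)}
p0=np.array([.532,-.1563,0]);
foot0=proj("scene",p0+[0,0,.015])[0];lip0=proj("scene",p0+[0,0,.22])[0]; print(foot0,lip0)
for i in (2,3,4):
    for n,c,z in (("foot",(247,213),.015),("lip",(236,156),.215)):
        s,m=shift(im[2],im[i],(c[0]-13,c[1]-9,26,20)) if n=="foot" else shift(im[2],im[i],(c[0]-9,c[1]-5,18,12))
        print(i,n,s,m,back("scene",*(proj("scene",p0+[0,0,z])[0]+s),z)-p0)
E
```

```text
[247.26482431 211.733447  ] [235.96747035 155.79048495]
2 foot [0. 0.] 0.998 [ 9.94778350e-05 -4.73783862e-05  1.50000000e-02]
2 lip [0. 0.] 0.998 [ 8.57123991e-05 -4.33651550e-05  2.15000000e-01]
3 foot [0. 0.] 0.987 [ 9.94778350e-05 -4.73783862e-05  1.50000000e-02]
3 lip [1.25 1.  ] 0.85 [0.00134098 0.00508741 0.215     ]
4 foot [1.5  2.25] 0.976 [0.00459146 0.00910215 0.015     ]
4 lip [3.25 4.25] 0.847 [0.00814662 0.01725606 0.215     ]
```

```bash
python3 - <<'E'
import cv2
a=cv2.imread("pics/top4.png")[190:340,400:560]
cv2.imwrite("pics/t4z.png",cv2.convertScaleAbs(cv2.resize(a,None,fx=4.5,fy=4,interpolation=cv2.INTER_CUBIC),alpha=1.9))
E
```

```text
(no output)
```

View pics/t4z.png

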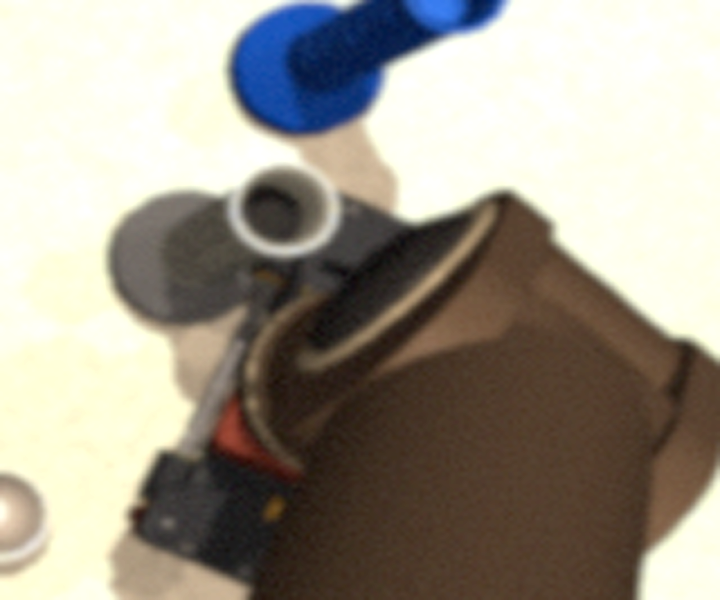

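```bash
python3 - <<'E'
from h import *
a=back("top",400+283/4.5,190+208/4,.22);b=back("top",400+183/4.5,190+258/4,.02)
print(a,b,(a-b)*1000)
u=np.array([.423,.906]);v=np.array([.906,-.423]);t=np.array([.4694,-.1677])
for p in(a,b): print((p[:2]-t)@u,(p[:2]-t)@v)
E
```

```text
[ 0.54157491 -0.1389244   0.22      ] [ 0.53568189 -0.14573083  0.02      ] [  5.89301235   6.80642432 200.        ]
0.056600675152887955 0.05321838835898465
0.04794131049702727 0.050758436656798085
```

move_arm --steps '[[0, [0.003, 0, 0], 0], [0, [0.006, 0, 0], 0], [0, [0.009, 0, 0], 0], [0, [0.012, 0, 0], 0], [0, [0.015, 0, 0], 0], [0, [0.015, 0, 0], 0]]'

```text
time_s: 5.9
tcp_pos: [0.4759, -0.1538, 0.0086]
tcp_rot: [-2.649, -1.688, -0.0]
wrist_force: [-0.4, -0.6, -0.3]
grip_width: 0.0878
```

```bash
python3 pic.py 5 scene top wrist; python3 st.py; python3 - <<'E'
import cv2
a=cv2.imread("pics/top5.png")[190:340,400:560]
cv2.imwrite("pics/t5z.png",cv2.convertScaleAbs(cv2.resize(a,None,fx=4.5,fy=4,interpolation=cv2.INTER_CUBIC),alpha=1.9))
E
```

```text
t 5.9 tcp [ 0.4759 -0.1538  0.0086] yaw 65.03 tilt 0.02 F [-0.42 -0.63 -0.34] w 0.0878
t 6.05 tcp [ 0.4757 -0.154   0.0085] yaw 65.0 tilt 0.02 F [ 0.28 -0.56  0.26] w 0.0875
```

View pics/t5z.png

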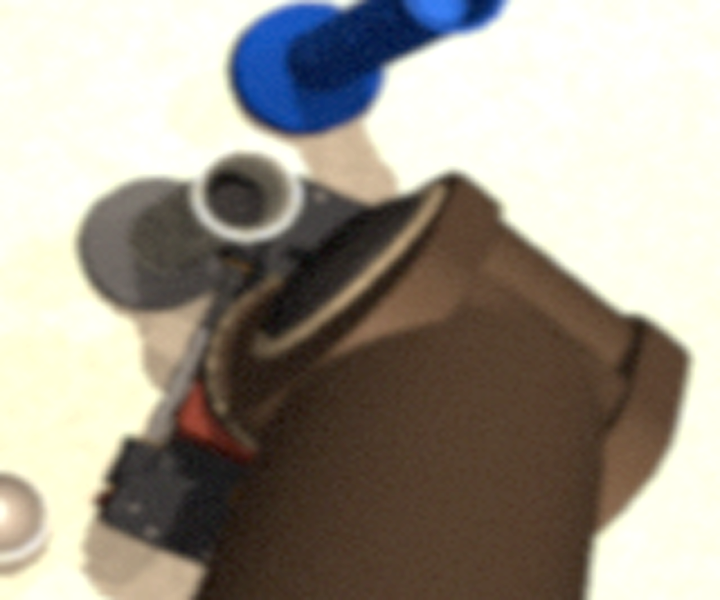

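View pics/wrist5.png

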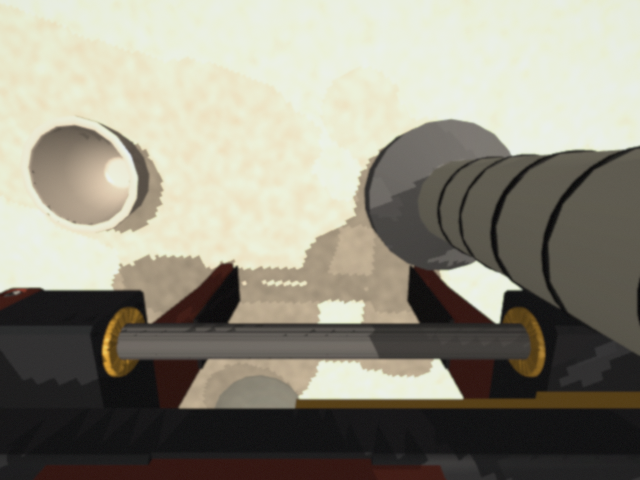

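```bash
python3 - <<'E'
from h import *
for n,l,f in [("0",(473.5,248),(428.75+17.2,170+347/4)),("4",(400+283/4.5,190+208/4),(400+108/4.5+17.2,190+258/4)),("5",(400+246/4.5,190+196/4),(400+79/4.5+17.2,190+244.5/4))]:
    a=back("top",*l,.22);b=back("top",*f,.02); print(n,a,b,(a-b)*1000)
E
python3 - <<'E'
import cv2,numpy as np
a=[cv2.imread(f"pics/wrist{i}.png")[90:360,340:640] for i in (3,5)]
cv2.imwrite("pics/w35.png",np.hstack(a))
E
```

```text
0 [ 0.53171875 -0.15621243  0.22      ] [ 0.53119167 -0.15628935  0.02      ] [5.27087358e-01 7.69288080e-02 2.00000000e+02]
4 [ 0.54157491 -0.1389244   0.22      ] [ 0.53568693 -0.14680467  0.02      ] [  5.88797321   7.88026655 200.        ]
5 [ 0.54648833 -0.12545092  0.22      ] [ 0.54244303 -0.13393446  0.02      ] [  4.04529417   8.48353388 200.        ]
```

View pics/w35.png

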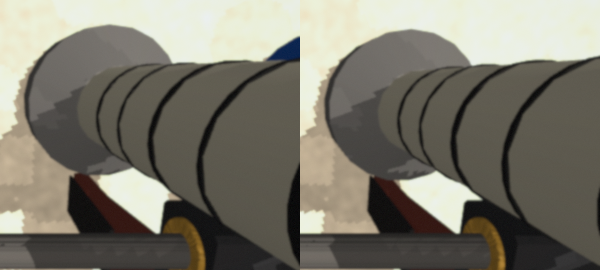

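```bash
python3 - <<'E'
from h import *
from scipy.optimize import least_squares
im=cv2.imread("pics/scene0.png"); 
cv2.imwrite("pics/j6.png",cv2.convertScaleAbs(cv2.resize(im[0:170,500:640],None,fx=4,fy=3.5,interpolation=cv2.INTER_CUBIC),alpha=2.2,beta=20))
im=cv2.imread("pics/scene5.png"); 
cv2.imwrite("pics/j6b.png",cv2.convertScaleAbs(cv2.resize(im[0:200,180:320],None,fx=4,fy=3,interpolation=cv2.INTER_CUBIC),alpha=2.2,beta=20))
E
```

```text
(no output)
```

View pics/j6.png

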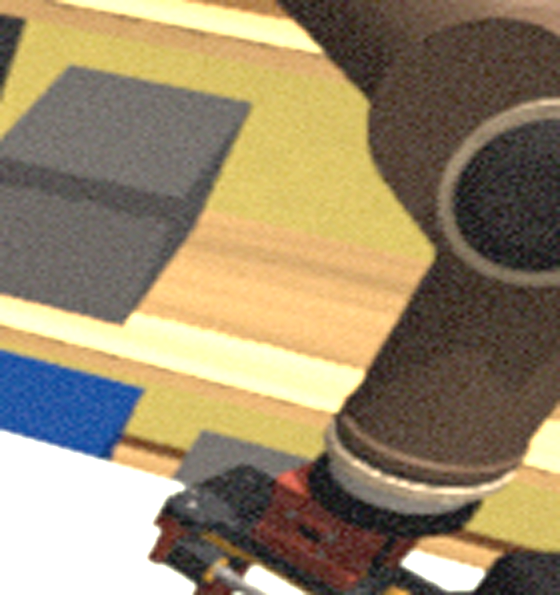

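View pics/j6b.png

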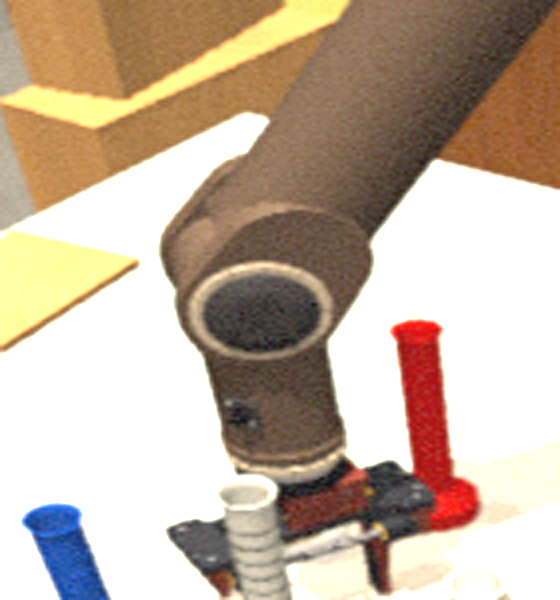

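```bash
python3 - <<'E'
from h import *
from scipy.optimize import least_squares
def s(tcp,az,px):
    d=np.array([np.cos(az),np.sin(az)])
    f=lambda q: proj("scene",np.r_[tcp+q[0]*d,q[1]])[0]-px
    r=least_squares(f,[.05,.4]); 
    X=np.r_[tcp+r.x[0]*d,r.x[1]]; D=np.linalg.norm(X-CAM["scene"][3][:,3]); print(r.x,r.cost,"dist",D); return D
D=s(np.array([.4757,-.154]),np.radians(72.1),np.array([180+262/4,310/3])); print("ring r",70/4*D/449.5, "housing r ~",(105/4)*D/449.5)
D=s(np.array([.267,.565]),np.radians(64.7-90),np.array([500+535/4,190/3.5])); 
E
```

```text
[0.00674068 0.34323028] 1.0097419586828951e-28 dist 1.1157515176951613
ring r 0.04343860191249238 housing r ~ 0.06515790286873856
[0.04798273 0.58283967] 2.524354896707238e-29 dist 0.9121294577173286
```

```bash
cat > plan.py <<'E'
import sys; from st import *
# args: Cx Cy gx gy thstart thend rel_x rel_y step nrows [yaw override]
Cx,Cy,gx,gy,th0,th1,rx,ry,step=map(float,sys.argv[1:10]); n=int(sys.argv[10])
C=np.array([Cx,Cy]);G=np.array([gx,gy]);D=G-C;L=np.linalg.norm(D)
b=np.degrees(np.arctan2(D[1],D[0])); print("bearing",b.round(1),"dist",L.round(4))
yaw0=np.degrees(np.arctan2(Rm[1,0],Rm[0,0]))
# heading th(s) linear, integrate, then rotate/scale to hit G
k=np.linspace(0,1,400);th=np.radians(th0+(th1-th0)*k);P=np.cumsum(np.c_[np.cos(th),np.sin(th)],0)/400
S=L/np.linalg.norm(P[-1]);P*=S; off=np.degrees(np.arctan2(P[-1][1],P[-1][0])); a=np.radians(b-off)
P=P@np.array([[np.cos(a),np.sin(a)],[-np.sin(a),np.cos(a)]]);thd=np.degrees(th)+b-off; print("headings",thd[0].round(1),thd[-1].round(1),"len",S.round(3))
yaw=yaw0
for i in range(1,n+1):
    s=min(i*step/S,1); j=int(round(s*399)); c=C+P[j]; want=thd[j]
    yaw+=np.clip(want-yaw,-3,3); y=np.radians(yaw)
    T=c-rx*np.array([np.cos(y),np.sin(y)])-ry*np.array([np.sin(y),-np.cos(y)])
    d=(np.r_[T,t[2]]-t)@Rm
    print(i,d.round(4)[:2],"turn",round(yaw0-yaw,1),"C",c.round(3),"yaw",yaw.round(1),"T",T.round(3))
E
python3 plan.py .5417 -.1345 .594 .191 70 92 .0457 .052 .012 10
```

```text
t 6.05 tcp [ 0.4757 -0.154   0.0085] yaw 65.0 tilt 0.02 F [ 0.28 -0.56  0.26] w 0.0875
bearing 80.9 dist 0.3297
headings 69.9 91.9 len 0.332
1 [0.0096 0.0009] turn -3.0 C [ 0.546 -0.123] yaw 68.0 T [ 0.481 -0.146]
2 [0.0195 0.0022] turn -6.0 C [ 0.55  -0.111] yaw 71.0 T [ 0.486 -0.137]
3 [0.03   0.0019] turn -7.2 C [ 0.554 -0.1  ] yaw 72.2 T [ 0.49  -0.128]
4 [0.0417 0.001 ] turn -8.1 C [ 0.557 -0.088] yaw 73.1 T [ 0.494 -0.117]
5 [ 0.0526 -0.    ] turn -8.8 C [ 0.561 -0.077] yaw 73.8 T [ 0.498 -0.106]
6 [ 0.0642 -0.0013] turn -9.7 C [ 0.564 -0.065] yaw 74.7 T [ 0.502 -0.095]
7 [ 0.075  -0.0026] turn -10.4 C [ 0.567 -0.054] yaw 75.4 T [ 0.505 -0.085]
8 [ 0.0859 -0.004 ] turn -11.2 C [ 0.57  -0.043] yaw 76.2 T [ 0.508 -0.075]
9 [ 0.0975 -0.0057] turn -12.0 C [ 0.573 -0.03 ] yaw 77.0 T [ 0.512 -0.063]
10 [ 0.1082 -0.0075] turn -12.8 C [ 0.575 -0.019] yaw 77.8 T [ 0.515 -0.053]
```

move_arm --steps '[[0, [0.0096, 0.001, 0], -3], [0, [0.0195, 0.002, 0], -6], [0, [0.03, 0.002, 0], -7.2], [0, [0.0417, 0.001, 0], -8], [0, [0.053, 0, 0], -8.8], [0, [0.064, -0.0013, 0], -9.7], [0, [0.064, -0.0013, 0], -9.7]]'

```text
time_s: 6.92
tcp_pos: [0.5019, -0.0942, 0.0085]
tcp_rot: [-2.495, -1.908, -0.0]
wrist_force: [-0.6, -2.0, 0.1]
grip_width: 0.088
```

```bash
python3 pic.py 6 scene top wrist; python3 st.py; python3 - <<'E'
import cv2
a=cv2.imread("pics/top6.png")[170:320,390:550]
cv2.imwrite("pics/t6z.png",cv2.convertScaleAbs(cv2.resize(a,None,fx=4.5,fy=4,interpolation=cv2.INTER_CUBIC),alpha=1.9))
E
```

```text
t 6.92 tcp [ 0.5019 -0.0942  0.0085] yaw 74.82 tilt 0.04 F [-0.58 -2.01  0.05] w 0.088
t 7.08 tcp [ 0.5013 -0.0957  0.0085] yaw 74.69 tilt 0.03 F [ 0.46 -0.04  0.08] w 0.0878
```

View pics/t6z.png

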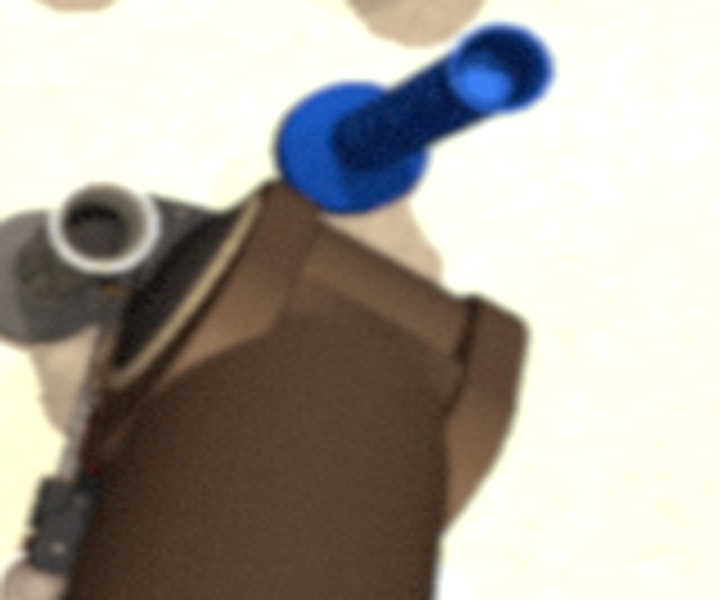

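View pics/wrist6.png

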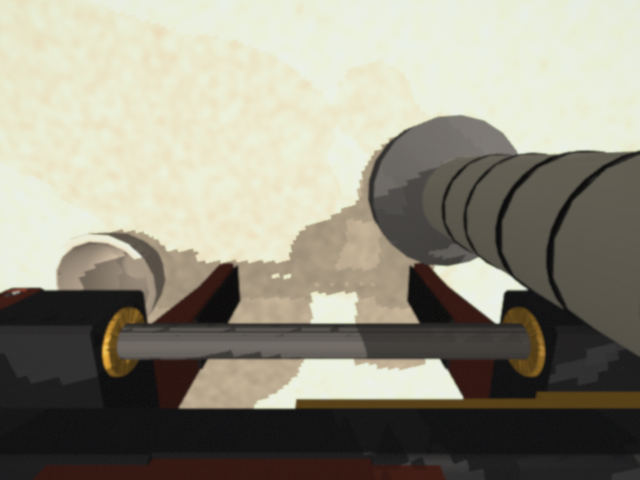

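```bash
python3 -c "
from h import *
print(back('top',390+105/4.5,170+228/4,.22))"; python3 plan.py .5648 -.0644 .594 .191 75 92 .0457 .0525 .012 12
```

```text
[ 0.56612939 -0.05743969  0.22      ]
t 7.08 tcp [ 0.5013 -0.0957  0.0085] yaw 74.69 tilt 0.03 F [ 0.46 -0.04  0.08] w 0.0878
bearing 83.5 dist 0.2571
headings 75.0 92.0 len 0.258
1 [0.0132 0.0012] turn -1.1 C [ 0.568 -0.052] yaw 75.8 T [ 0.506 -0.083]
2 [0.0241 0.0015] turn -1.9 C [ 0.571 -0.041] yaw 76.6 T [ 0.509 -0.073]
3 [0.0356 0.0017] turn -2.7 C [ 0.574 -0.029] yaw 77.4 T [ 0.512 -0.062]
4 [0.0466 0.0017] turn -3.4 C [ 0.576 -0.017] yaw 78.1 T [ 0.515 -0.051]
5 [0.0581 0.0016] turn -4.3 C [ 0.578 -0.005] yaw 78.9 T [ 0.518 -0.04 ]
6 [0.069  0.0013] turn -5.0 C [0.581 0.006] yaw 79.7 T [ 0.521 -0.03 ]
7 [0.0805 0.0008] turn -5.8 C [0.583 0.018] yaw 80.5 T [ 0.523 -0.018]
8 [0.0915 0.0003] turn -6.6 C [0.585 0.03 ] yaw 81.3 T [ 0.526 -0.008]
9 [ 0.103  -0.0005] turn -7.4 C [0.586 0.042] yaw 82.1 T [0.528 0.004]
10 [ 0.1145 -0.0014] turn -8.2 C [0.588 0.054] yaw 82.9 T [0.53  0.015]
11 [ 0.1253 -0.0025] turn -9.0 C [0.589 0.065] yaw 83.7 T [0.532 0.026]
12 [ 0.1368 -0.0037] turn -9.8 C [0.591 0.078] yaw 84.5 T [0.534 0.037]
```

move_arm --steps '[[0, [0.0115, 0.001, 0], -1], [0, [0.023, 0.0015, 0], -1.8], [0, [0.035, 0.0015, 0], -2.6], [0, [0.0466, 0.0015, 0], -3.4], [0, [0.058, 0.0015, 0], -4.2], [0, [0.069, 0.001, 0], -5], [0, [0.0805, 0.0005, 0], -5.8], [0, [0.0915, 0, 0], -6.6], [0, [0.099, -0.0005, 0], -7.3], [0, [0.103, -0.0005, 0], -7.4]]'

```text
time_s: 8.32
tcp_pos: [0.5284, 0.0042, 0.0086]
tcp_rot: [-2.369, -2.064, 0.0]
wrist_force: [0.1, -1.5, 1.6]
grip_width: 0.0875
```

```bash
python3 pic.py 7 scene top wrist; python3 st.py; python3 - <<'E'
import cv2
a=cv2.imread("pics/top7.png")[160:330,220:480]
cv2.imwrite("pics/t7z.png",cv2.convertScaleAbs(cv2.resize(a,None,fx=3,fy=3,interpolation=cv2.INTER_CUBIC),alpha=1.9))
E
```

```text
t 8.32 tcp [0.5284 0.0042 0.0086] yaw 82.13 tilt 0.0 F [ 0.12 -1.54  1.56] w 0.0875
t 8.47 tcp [0.5282 0.0039 0.0085] yaw 82.1 tilt 0.02 F [ 0.26 -0.54 -0.12] w 0.0879
```

View pics/t7z.png

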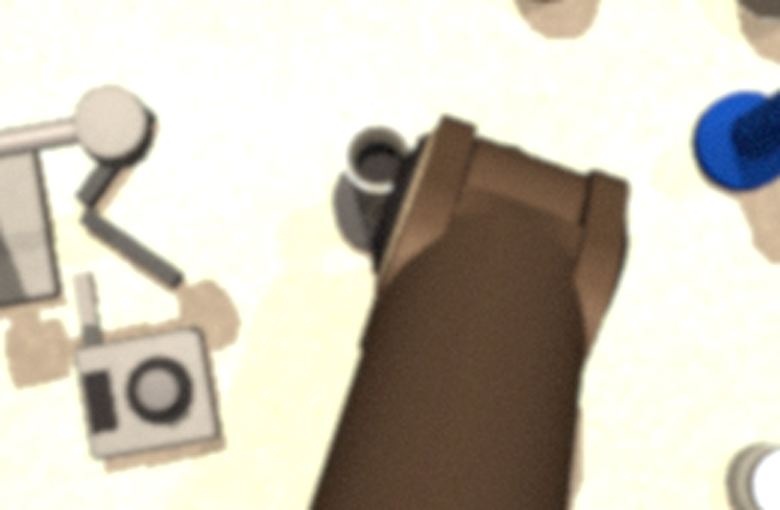

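View pics/wrist7.png

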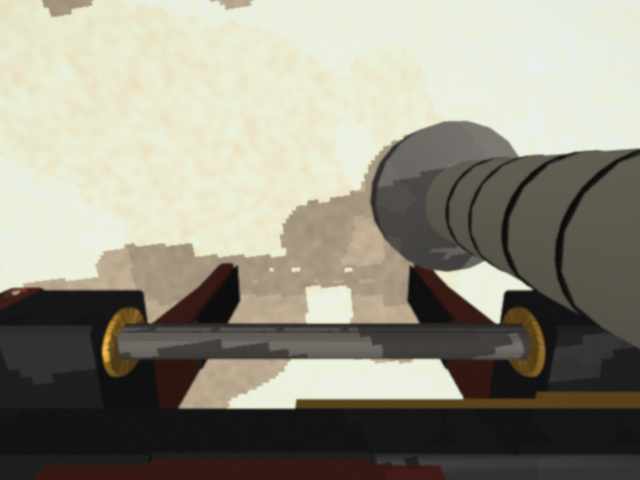

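View pics/scene7c.png

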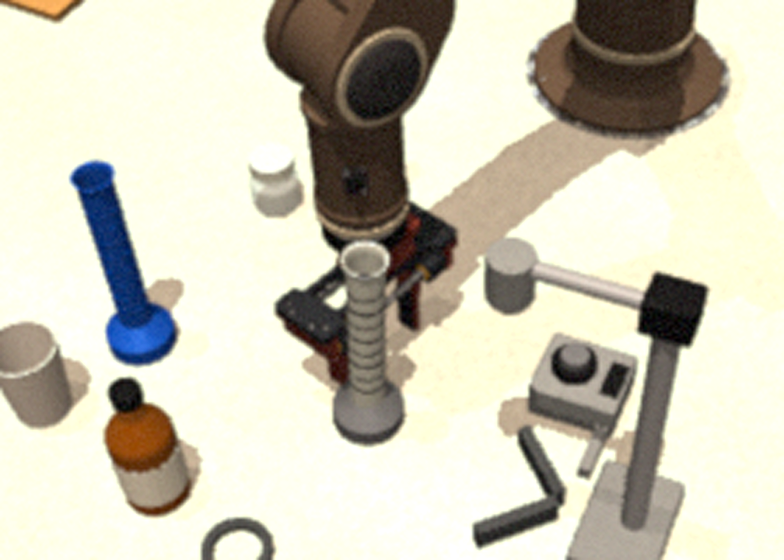

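```bash
python3 - <<'E'
from h import *
from scipy.optimize import least_squares
T=np.array([.5283,.004]); az=np.radians(np.degrees(np.arctan2(T[1],T[0]))+90)
for a_off in (0,-10):
    az2=az+np.radians(a_off); d=np.array([np.cos(az2),np.sin(az2)])
    f=lambda q: proj("scene",np.r_[T+q[0]*d,q[1]])[0]-[160+382/2.8,110+75/2.8]
    print(least_squares(f,[.05,.4]).x)
# cap face in top view as function of z
for z in (.34,.36,.38,.42):
    for p in ((440,120),(383,268),(412,195)):
        X=back("top",220+p[0]/3,160+p[1]/3,z); r=X[:2]-T; print(z,p,(r*1000).round(0))
# head top height: scene top ellipse center and top view center
print(tri(("scene",160+511/2.8,110+255/2.8),("top",220+112/3,160+120/3)))
print(back("scene",160+511/2.8,110+293/2.8,.255))
E
```

```text
[0.03095316 0.35507663]
[0.03627582 0.36116837]
0.34 (440, 120) [62. 26.]
0.34 (383, 268) [-10.  53.]
0.34 (412, 195) [25. 39.]
0.36 (440, 120) [58. 27.]
0.36 (383, 268) [-11.  54.]
0.36 (412, 195) [23. 40.]
0.38 (440, 120) [55. 29.]
0.38 (383, 268) [-13.  55.]
0.38 (412, 195) [20. 42.]
0.42 (440, 120) [48. 32.]
0.42 (383, 268) [-16.  57.]
0.42 (412, 195) [15. 44.]
[0.59511    0.19160662 0.30511034]
[0.58638884 0.18823997 0.255     ]
```

```bash
python3 plan.py .5881 .0418 .5945 .191 83 92 .0457 .054 .012 13
```

```text
t 8.47 tcp [0.5282 0.0039 0.0085] yaw 82.1 tilt 0.02 F [ 0.26 -0.54 -0.12] w 0.0879
bearing 87.5 dist 0.1493
headings 83.0 92.0 len 0.149
1 [0.0108 0.0012] turn -1.7 C [0.59  0.054] yaw 83.8 T [0.531 0.014]
2 [0.0221 0.0013] turn -2.4 C [0.591 0.066] yaw 84.5 T [0.533 0.026]
3 [0.0334 0.0014] turn -3.1 C [0.592 0.078] yaw 85.2 T [0.534 0.037]
4 [0.0447 0.0013] turn -3.8 C [0.593 0.09 ] yaw 85.9 T [0.536 0.048]
5 [0.056 0.001] turn -4.6 C [0.594 0.102] yaw 86.7 T [0.537 0.059]
6 [0.0673 0.0006] turn -5.3 C [0.594 0.114] yaw 87.4 T [0.538 0.07 ]
7 [0.0786 0.0001] turn -6.0 C [0.595 0.126] yaw 88.1 T [0.539 0.082]
8 [ 0.0899 -0.0006] turn -6.7 C [0.595 0.138] yaw 88.8 T [0.54  0.093]
9 [ 0.1011 -0.0014] turn -7.4 C [0.595 0.15 ] yaw 89.5 T [0.541 0.104]
10 [ 0.1124 -0.0024] turn -8.2 C [0.595 0.161] yaw 90.3 T [0.541 0.116]
11 [ 0.1236 -0.0035] turn -8.9 C [0.595 0.173] yaw 91.0 T [0.542 0.127]
12 [ 0.1348 -0.0047] turn -9.6 C [0.595 0.185] yaw 91.7 T [0.542 0.138]
13 [ 0.1401 -0.0054] turn -9.9 C [0.594 0.191] yaw 92.0 T [0.542 0.143]
```

move_arm --steps '[[0, [0.0108, 0.0012, 0], -1.7], [0, [0.022, 0.0015, 0], -2.5], [0, [0.0334, 0.0017, 0], -3.3], [0, [0.0447, 0.0017, 0], -4.2], [0, [0.056, 0.0015, 0], -5], [0, [0.067, 0.001, 0], -5.8], [0, [0.0786, 0.0005, 0], -6.7], [0, [0.086, 0, 0], -7.5], [0, [0.09, -0.0003, 0], -7.8]]'

```text
time_s: 9.6
tcp_pos: [0.5405, 0.0934, 0.0086]
tcp_rot: [-2.223, -2.22, 0.0]
wrist_force: [-1.1, -2.0, -0.2]
grip_width: 0.0875
```

```bash
python3 pic.py 8 scene top wrist; python3 st.py; python3 - <<'E'
import cv2
a=cv2.imread("pics/top8.png")[160:330,200:400]
cv2.imwrite("pics/t8z.png",cv2.convertScaleAbs(cv2.resize(a,None,fx=3.5,fy=3.5,interpolation=cv2.INTER_CUBIC),alpha=1.9))
a=cv2.imread("pics/scene8.png")[120:320,270:450]
cv2.imwrite("pics/s8z.png",cv2.convertScaleAbs(cv2.resize(a,None,fx=3,fy=3,interpolation=cv2.INTER_CUBIC),alpha=1.5))
E
```

```text
t 9.6 tcp [0.5405 0.0934 0.0086] yaw 89.94 tilt 0.0 F [-1.1  -1.98 -0.16] w 0.0875
t 9.75 tcp [0.5403 0.093  0.0086] yaw 89.9 tilt 0.01 F [-0.05 -0.81 -0.26] w 0.0881
```

View pics/t8z.png

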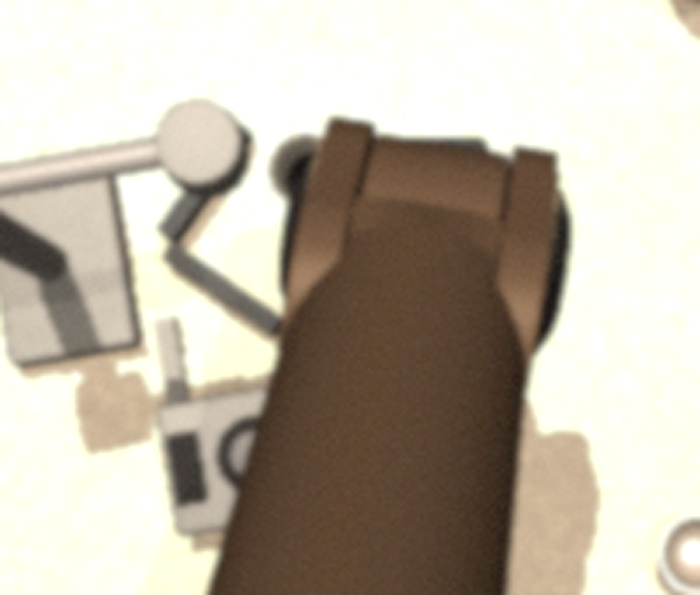

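View pics/wrist8.png

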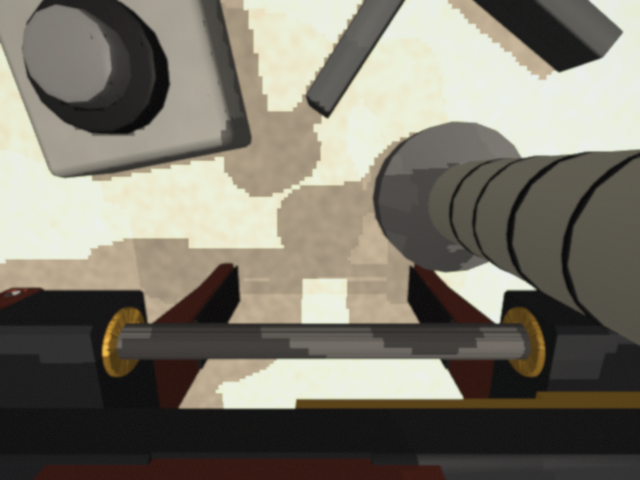

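View pics/s8z.png

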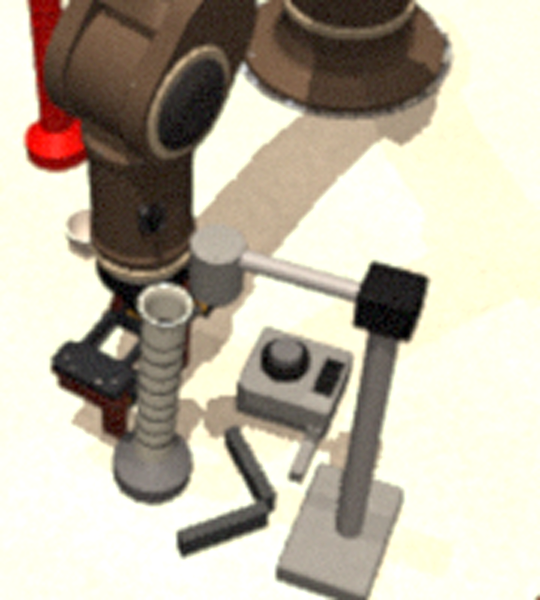

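```bash
cat > ov.py <<'E'
import sys; from h import *
tag=sys.argv[1]; sx,sy,yw=map(float,sys.argv[2:5])
CAM["wrist"]=(333.0665237,323.28696,235.59854,np.load(f"pics/wrist{tag}.npy")[:3])
im=cv2.imread(f"pics/wrist{tag}.png"); c,s=np.cos(yw),np.sin(yw)
W=lambda p:np.array([sx+c*p[0]-s*p[1],sy+s*p[0]+c*p[1],p[2]])
q=.012*np.sqrt(.5)
for z in (0,.026):
    for sg in (1,-1):
        P=[W((sg*a,b,z)) for a,b in [(0,.048),(.055,-.007),(.055+q,-.007+q),(q,.048+q)]]
        cv2.polylines(im,[np.round(proj("wrist",P)).astype(int)],True,(0,255,0) if z else (255,0,255),1)
P=[W((-.13+a*.0375,.03+b*.0425,.04)) for a,b in [(1,1),(1,-1),(-1,-1),(-1,1)]]
cv2.polylines(im,[np.round(proj("wrist",P)).astype(int)],True,(255,128,0),1)
if len(sys.argv)>5:
    fx,fy=map(float,sys.argv[5:7]);t=np.linspace(0,6.283,50)
    for z in (0,.02): cv2.polylines(im,[np.round(proj("wrist",np.c_[fx+.034*np.cos(t),fy+.034*np.sin(t),0*t+z])).astype(int)],True,(0,0,255),1)
cv2.imwrite(f"pics/ov{tag}.png",im)
E
python3 ov.py 8 .5945 .191 .18 .5943 .1387
```

```text
(no output)
```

View pics/ov8.png

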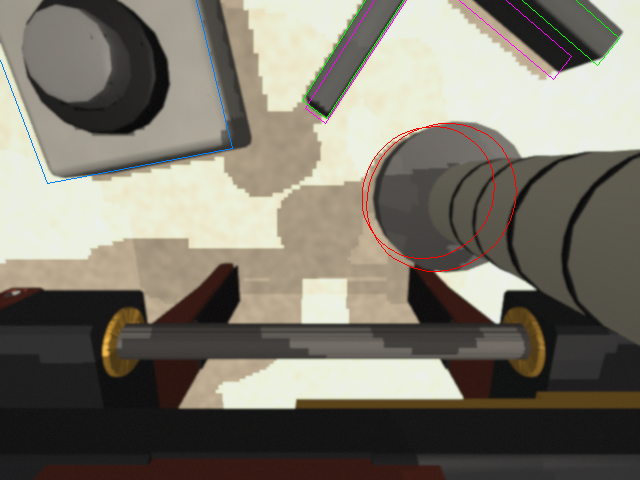

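move_arm --steps '[[0, [-0.006, 0.0, 0], 0], [0, [-0.006, 0.004, 0], 0], [0, [0.002, 0.004, 0], -0.5], [0, [0.01, 0.0043, 0], -1], [0, [0.018, 0.0045, 0], -1.5], [0, [0.026, 0.0045, 0], -2], [0, [0.033, 0.0045, 0], -2.5], [0, [0.038, 0.0047, 0], -3], [0, [0.04, 0.0047, 0], -3]]'

```text
time_s: 10.88
tcp_pos: [0.5453, 0.1332, 0.0087]
tcp_rot: [2.164, 2.277, 0.0]
wrist_force: [0.0, -2.4, 2.6]
grip_width: 0.0875
```

```bash
python3 pic.py 9 scene top wrist; python3 st.py; python3 ov.py 9 .596 .1905 .18;  python3 - <<'E'
import cv2
a=cv2.imread("pics/scene9.png")[120:320,270:450]
cv2.imwrite("pics/s9z.png",cv2.convertScaleAbs(cv2.resize(a,None,fx=3,fy=3,interpolation=cv2.INTER_CUBIC),alpha=1.5))
E
```

```text
t 10.88 tcp [0.5453 0.1332 0.0087] yaw 92.91 tilt 0.01 F [ 0.02 -2.38  2.58] w 0.0875
t 11.03 tcp [0.5451 0.1331 0.0086] yaw 92.9 tilt 0.02 F [-0.22 -1.01  1.33] w 0.0883
```

View pics/ov9.png

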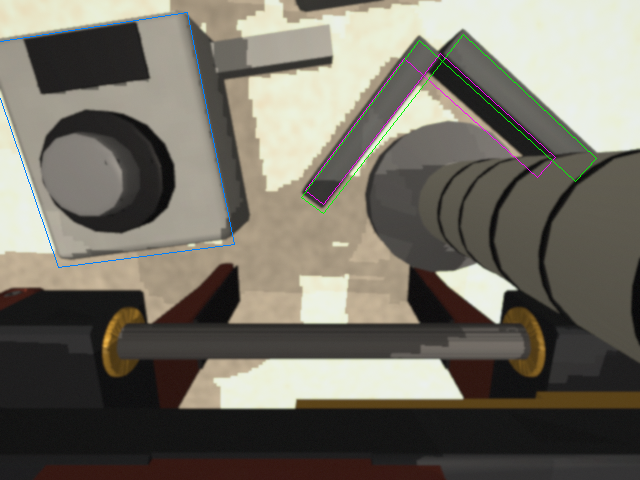

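View pics/s9z.png

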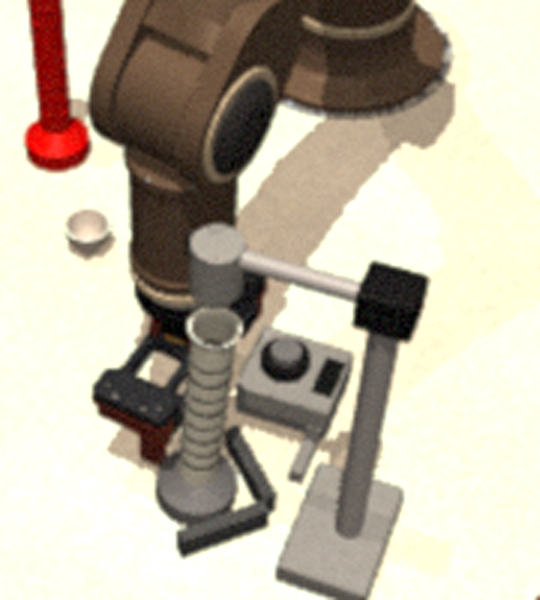

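move_arm --steps '[[0, [0.003, 0, 0], 0], [0, [0.006, 0, 0], 0], [0, [0.008, 0, 0], 0], [0, [0.008, 0, 0], 0]]'

```text
time_s: 11.52
tcp_pos: [0.5447, 0.1412, 0.0086]
tcp_rot: [-2.164, -2.277, 0.0]
wrist_force: [-0.2, -0.5, 0.8]
grip_width: 0.0876
```

```bash
python3 pic.py 10 wrist; python3 st.py; python3 ov.py 10 .596 .1905 .18 .596 .1905; python3 - <<'E'
import cv2
a=cv2.imread("pics/wrist10.png")[90:290,280:580]
cv2.imwrite("pics/w10z.png",cv2.resize(a,None,fx=2.6,fy=2.6,interpolation=cv2.INTER_CUBIC))
E
```

```text
t 11.53 tcp [0.5447 0.1412 0.0086] yaw 92.92 tilt 0.01 F [-0.19 -0.48  0.77] w 0.0876
t 11.57 tcp [0.5446 0.1412 0.0085] yaw 92.91 tilt 0.02 F [-0.29 -2.23  0.31] w 0.0878
```

View pics/w10z.png

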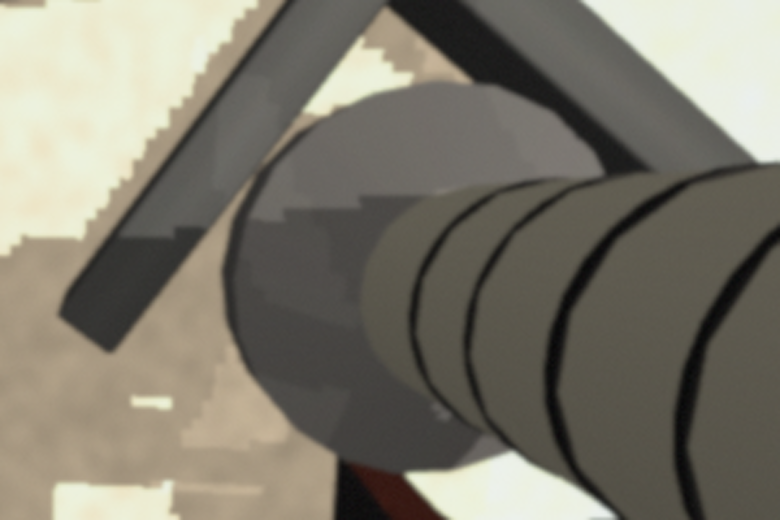

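View pics/ov10.png

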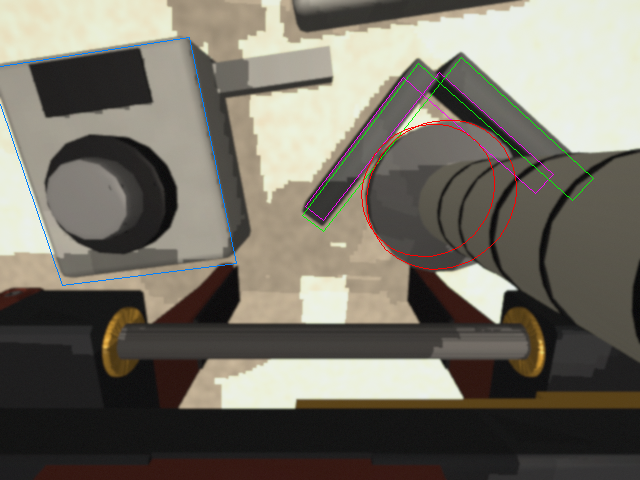

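move_arm --steps '[[0, [0.0015, 0, 0], 0], [0, [0.003, 0, 0], 0], [0, [0.003, 0, 0], 0]]'

```text
time_s: 11.95
tcp_pos: [0.5445, 0.1433, 0.0086]
tcp_rot: [2.165, 2.276, -0.001]
wrist_force: [-0.5, -4.5, 1.3]
grip_width: 0.0878
```

```bash
for i in 1; do python3 pic.py 11 wrist scene; python3 st.py; done; python3 - <<'E'
import cv2
a=cv2.imread("pics/wrist11.png")[90:290,280:580]
cv2.imwrite("pics/w11z.png",cv2.resize(a,None,fx=2.6,fy=2.6,interpolation=cv2.INTER_CUBIC))
E
```

```text
t 11.95 tcp [0.5445 0.1433 0.0086] yaw 92.85 tilt 0.03 F [-0.46 -4.49  1.29] w 0.0878
t 12.05 tcp [0.5445 0.1433 0.0086] yaw 92.85 tilt 0.03 F [-1.14 -3.72  2.56] w 0.0875
```

View pics/w11z.png

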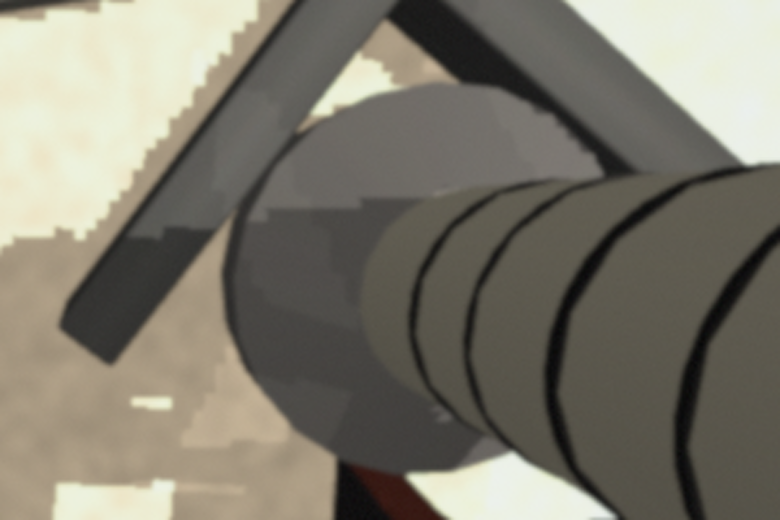

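move_arm --steps '[[0, [0.001, 0, 0], 0], [0, [0.002, 0, 0], 0], [0, [0.002, 0, 0], 0], [0, [0.002, 0, 0], 0]]'

```text
time_s: 12.55
tcp_pos: [0.5445, 0.1437, 0.0088]
tcp_rot: [2.167, 2.273, -0.002]
wrist_force: [-1.2, -8.1, 4.1]
grip_width: 0.0879
```

```bash
for i in 1; do python3 pic.py 12 wrist scene; python3 st.py; done; python3 - <<'E'
import cv2
a=cv2.imread("pics/wrist12.png")[90:290,280:580]
cv2.imwrite("pics/w12z.png",cv2.resize(a,None,fx=2.6,fy=2.6,interpolation=cv2.INTER_CUBIC))
E
```

```text
t 12.55 tcp [0.5445 0.1437 0.0088] yaw 92.75 tilt 0.1 F [-1.16 -8.13  4.11] w 0.0879
t 12.65 tcp [0.5444 0.1437 0.0088] yaw 92.75 tilt 0.1 F [-1.   -9.43  5.46] w 0.0876
```

View pics/w12z.png

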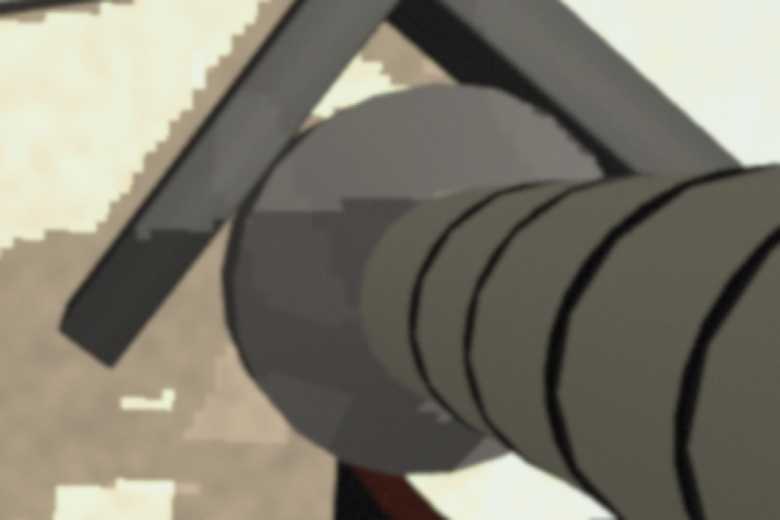

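move_arm --steps '[[0, [-0.001, 0, 0], 0], [0, [-0.003, 0, 0], 0], [0, [-0.005, 0, 0], 0], [0, [-0.008, 0, 0], 0], [0, [-0.012, 0, 0], 0], [0, [-0.018, 0, 0], 0], [0, [-0.018, 0, 0], 0]]'

```text
time_s: 13.52
tcp_pos: [0.5456, 0.1272, 0.0087]
tcp_rot: [2.166, 2.276, 0.0]
wrist_force: [-0.5, -0.2, -0.7]
grip_width: 0.0874
```

```bash
for i in 1; do python3 pic.py 13 wrist scene top; python3 st.py; done; python3 - <<'E'
import cv2
a=cv2.imread("pics/wrist13.png")[50:250,280:580]
cv2.imwrite("pics/w13z.png",cv2.resize(a,None,fx=2.6,fy=2.6,interpolation=cv2.INTER_CUBIC))
a=cv2.imread("pics/scene13.png")[190:310,300:420]
cv2.imwrite("pics/s13z.png",cv2.convertScaleAbs(cv2.resize(a,None,fx=5,fy=5,interpolation=cv2.INTER_CUBIC),alpha=1.6))
E
```

```text
t 13.53 tcp [0.5456 0.1272 0.0087] yaw 92.84 tilt 0.01 F [-0.48 -0.16 -0.7 ] w 0.0874
t 13.68 tcp [0.5455 0.1281 0.0087] yaw 92.89 tilt 0.02 F [0.22 0.3  1.15] w 0.088
```

View pics/w13z.png

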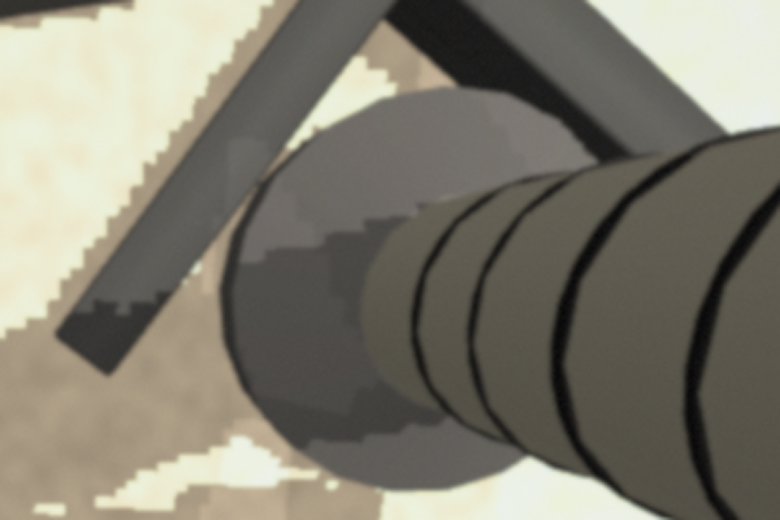

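View pics/s13z.png

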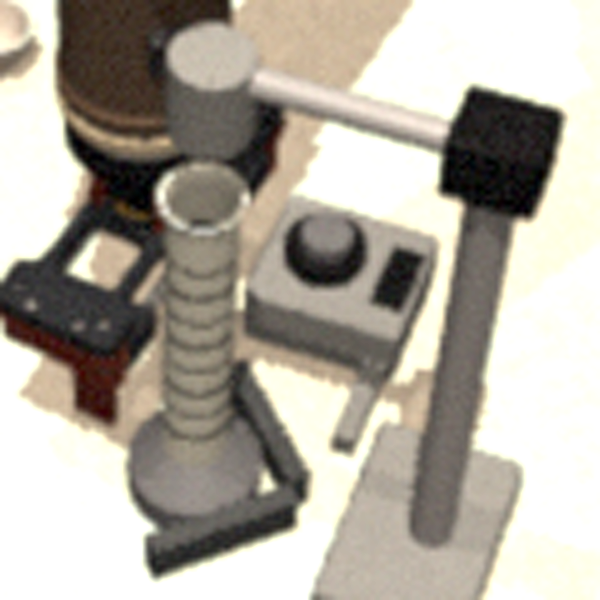

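```bash
python3 - <<'E'
import cv2
a=cv2.imread("pics/wrist13.png")
def c(x,y,w,h,k,n): cv2.imwrite(n,cv2.convertScaleAbs(cv2.resize(a[y:y+h,x:x+w],None,fx=k,fy=k,interpolation=cv2.INTER_CUBIC),alpha=1.4,beta=20))
c(295,40,110,160,5,"pics/a.png" if 0 else "pics/w13a.png")
c(420,40,160,110,5,"pics/w13b.png")
E
```

```text
(no output)
```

View pics/w13a.png

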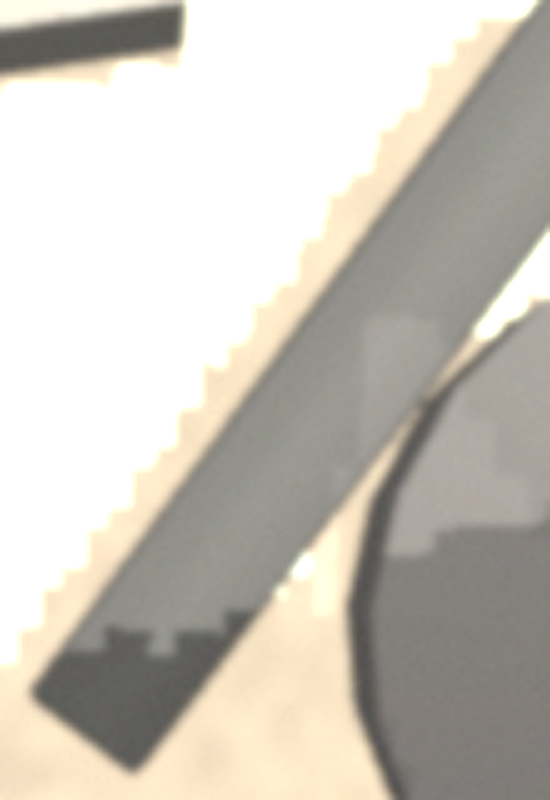

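View pics/w13b.png

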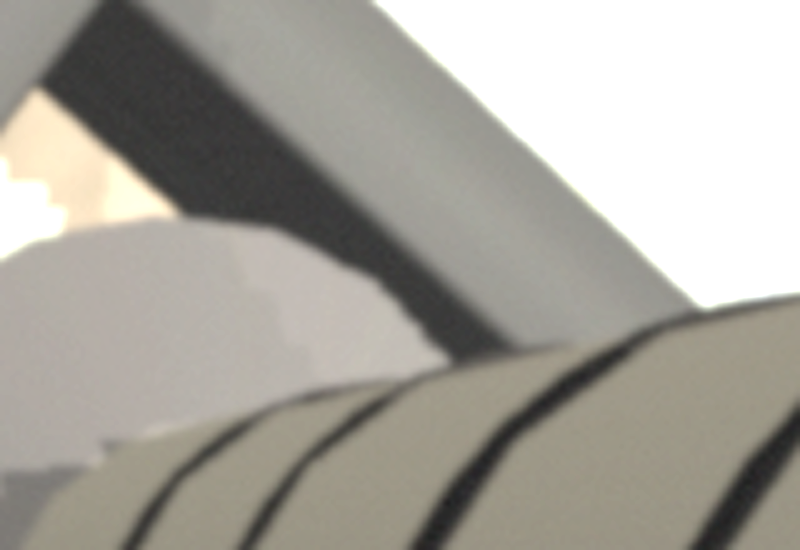

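```bash
cat > fit.py <<'E'
from h import *
from scipy.optimize import least_squares
M=np.load("pics/wrist13.npy")[:3]; CAM["wrist"]=(333.0665237,323.28696,235.59854,M)
q=.012*np.sqrt(.5)
def W(p,l):
    c,s=np.cos(p[2]),np.sin(p[2]); return np.array([p[0]+c*l[0]-s*l[1],p[1]+s*l[0]+c*l[1],l[2]])
pts=[((-.055,-.007,.026),(321.4,194)),((-.055-q,-.007+q,.026),(302,178))]
lines=[(((-.055,-.007,.026),(0,.048,.026)),[(391,105),(405,86)]),(((.055,-.007,.026),(0,.048,.026)),[(443,40),(522,109)]),
 (((.055+q,-.007+q,.026),(q,.048+q,.026)),[(494,40),(560,101)]),(((.055,-.007,0),(0,.048,0)),[(429,57),(456,82)])]
def res(p):
    r=[]
    for l,o in pts: r+=list(proj("wrist",W(p,l))[0]-o)
    for (a,b),os in lines:
        A,B=proj("wrist",W(p,a))[0],proj("wrist",W(p,b))[0];d=(B-A)/np.linalg.norm(B-A)
        r+=[d[0]*(o[1]-A[1])-d[1]*(o[0]-A[0]) for o in os]
    return r
f=least_squares(res,[.596,.19,.18]);print("seat",f.x,np.round(f.fun,1))
z0=[(366,162),(370,138),(380,120),(374,198)];z2=[(456,83.6),(476,87),(496,96),(510,112)]
g=least_squares(lambda c:[np.hypot(*(back("wrist",*o,z)[:2]-c))-.034 for L,z in((z0,0),(z2,.02)) for o in L],[.596,.19]);print("foot",g.x,np.round(g.fun*1000,1))
c,s=np.cos(f.x[2]),np.sin(f.x[2]);d=g.x-f.x[:2];print("foot in seat axes mm",1000*np.array([c*d[0]+s*d[1],-s*d[0]+c*d[1]]))
E
python3 fit.py
```

```text
seat [0.59587223 0.19300095 0.18108955] [ 1.2  0.4 -1.5 -0.5  0.1 -0.4 -2.   0.3 -1.5 -0.6  2.6  2. ]
foot [0.59773616 0.19117325] [-0.4  0.3  0.4 -0.3 -0.3 -0.3  0.2 -0.3]
foot in seat axes mm [ 1.50428071 -2.13351164]
```

move_arm --steps '[[0, [-0.01, 0.005, 0], -4], [0, [-0.013, 0.013, 0], -10], [0, [-0.013, 0.022, 0], -17], [0, [-0.013, 0.022, 0], -17], [0, [-0.013, 0.022, 0], -17]]'

```text
time_s: 14.3
tcp_pos: [0.5677, 0.1161, 0.0085]
tcp_rot: [-1.807, -2.569, 0.0]
wrist_force: [0.2, -0.2, -0.8]
grip_width: 0.0877
```

```bash
python3 pic.py 14 wrist; python3 goal.py .563 .130 .0087
```

```text
t 14.3 tcp [0.5677 0.1161 0.0085] yaw 109.74 tilt 0.03 F [ 0.23 -0.15 -0.75] w 0.0877
t 14.35 tcp [0.5676 0.1162 0.0085] yaw 109.77 tilt 0.03 F [0.61 0.86 0.45] w 0.0877
delta tool mm [14.6  0.4 -0.2]
```

View pics/wrist14.png

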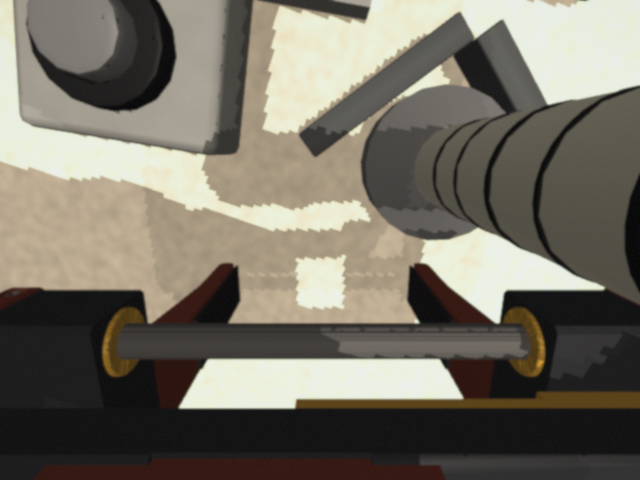

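move_arm --steps '[[0, [0.006, 0, 0], 0], [0, [0.01, 0, 0], 0], [0, [0.013, 0, 0], 0], [0, [0.015, 0, 0], 0], [0, [0.017, 0, 0], 0], [0, [0.017, 0, 0], 0]]'

```text
time_s: 15.1
tcp_pos: [0.5626, 0.1312, 0.0088]
tcp_rot: [1.805, 2.57, -0.0]
wrist_force: [0.8, -2.9, 3.5]
grip_width: 0.0879
```

```bash
python3 pic.py 15 wrist; python3 st.py; python3 - <<'E'
import cv2
a=cv2.imread("pics/wrist15.png")[50:250,280:580]
cv2.imwrite("pics/w15z.png",cv2.resize(a,None,fx=2.6,fy=2.6,interpolation=cv2.INTER_CUBIC))
E
```

```text
t 15.1 tcp [0.5626 0.1312 0.0088] yaw 109.83 tilt 0.04 F [ 0.75 -2.86  3.46] w 0.0879
t 15.15 tcp [0.5626 0.1313 0.0088] yaw 109.83 tilt 0.04 F [ 0.33 -3.73  3.  ] w 0.0878
```

View pics/w15z.png

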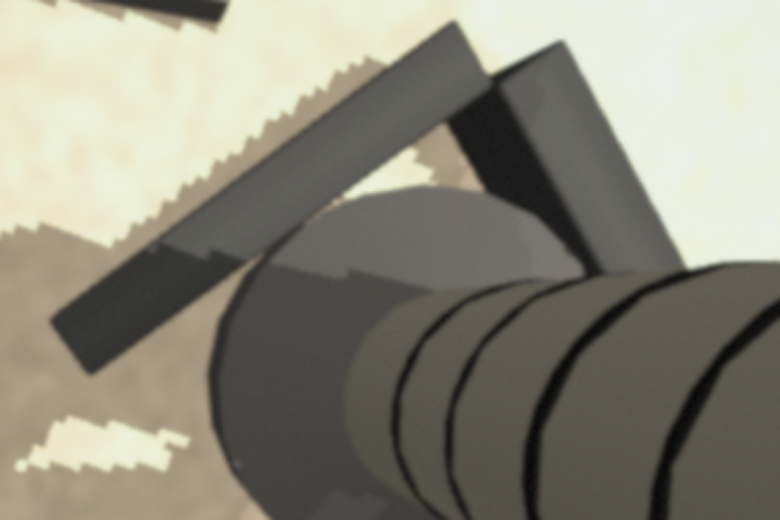

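move_arm --steps '[[0, [0.001, 0, 0], 0], [0, [0.002, 0, 0], 0], [0, [0.003, 0, 0], 0], [0, [0.003, 0, 0], 0], [0, [0.003, 0, 0], 0]]'

```text
time_s: 15.78
tcp_pos: [0.5618, 0.132, 0.009]
tcp_rot: [1.808, 2.567, -0.002]
wrist_force: [0.9, -9.0, 5.5]
grip_width: 0.0874
```

```bash
python3 pic.py 16 wrist; python3 st.py; python3 - <<'E'
import cv2
a=cv2.imread("pics/wrist16.png")[50:250,280:580]
cv2.imwrite("pics/w16z.png",cv2.resize(a,None,fx=2.6,fy=2.6,interpolation=cv2.INTER_CUBIC))
E
```

```text
t 15.78 tcp [0.5618 0.132  0.009 ] yaw 109.7 tilt 0.13 F [ 0.9  -8.98  5.49] w 0.0874
t 15.82 tcp [0.5618 0.132  0.009 ] yaw 109.7 tilt 0.13 F [ 0.66 -8.34  4.36] w 0.0879
```

View pics/w16z.png

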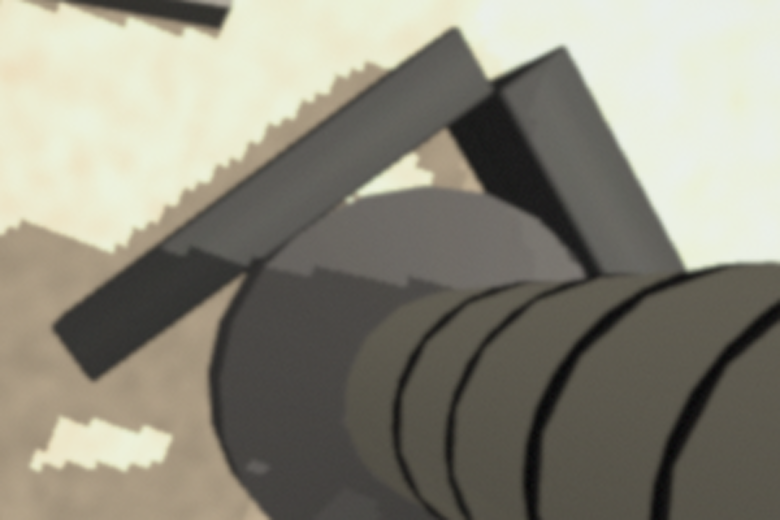

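move_arm --steps '[[0, [-0.002, 0, 0], 0], [0, [-0.004, 0, 0], 0], [0, [-0.006, 0, 0], 0], [0, [-0.008, 0, 0], 0], [0, [-0.012, 0, 0], 0], [0, [-0.018, 0, 0], 0], [0, [-0.018, 0, 0], 0]]'

```text
time_s: 16.7
tcp_pos: [0.5677, 0.1172, 0.0087]
tcp_rot: [1.805, 2.571, 0.0]
wrist_force: [-0.6, 0.1, -0.3]
grip_width: 0.088
```

```bash
python3 pic.py 17 wrist scene top; python3 st.py; python3 - <<'E'
import cv2
a=cv2.imread("pics/wrist17.png")
def c(x,y,w,h,k,n): cv2.imwrite(n,cv2.convertScaleAbs(cv2.resize(a[y:y+h,x:x+w],None,fx=k,fy=k,interpolation=cv2.INTER_CUBIC),alpha=1.4,beta=20))
c(295,10,160,140,5,"pics/w17a.png")
c(420,10,150,110,5,"pics/w17b.png")
E
```

```text
t 16.7 tcp [0.5677 0.1172 0.0087] yaw 109.84 tilt 0.01 F [-0.6   0.07 -0.26] w 0.088
t 16.85 tcp [0.5674 0.1181 0.0086] yaw 109.89 tilt 0.01 F [-0.83  0.63  0.47] w 0.0877
```

View pics/w17a.png

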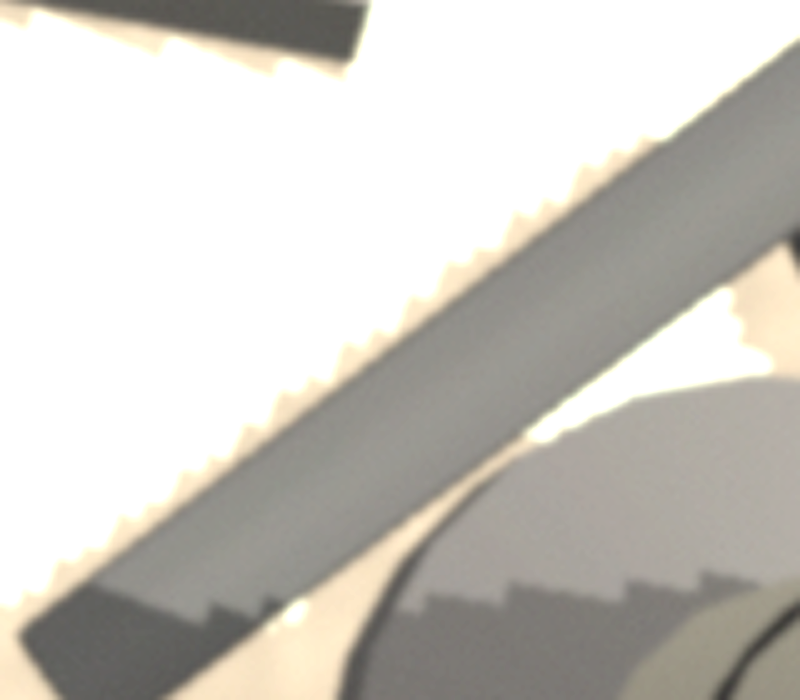

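View pics/w17b.png

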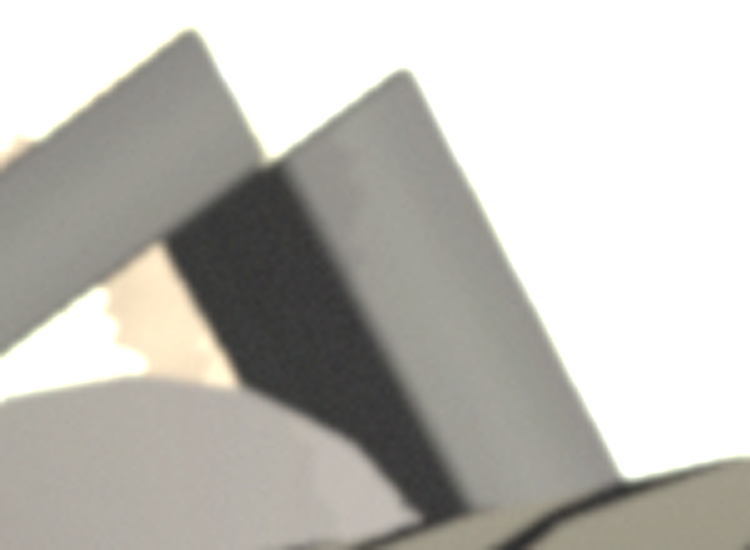

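```bash
cat > gap.py <<'E'
from h import *
from scipy.optimize import least_squares
def gap(tag,L,Rt,Rb,z0,z2,dz=0):
    M=np.load(f"pics/wrist{tag}.npy")[:3].copy(); M[2,3]+=dz; CAM["wrist"]=(333.0665237,323.28696,235.59854,M)
    B=lambda o,z:back("wrist",*o,z)[:2]
    g=least_squares(lambda c:[np.hypot(*(B(o,z)-c))-.034 for S,z in((z0,0),(z2,.02)) for o in S],[.596,.19])
    print(tag,"foot",g.x.round(4),np.round(g.fun*1000,1))
    for n,pts,z in(("left top",L,.026),("right top",Rt,.026),("right bottom",Rb,0)):
        P=np.array([B(o,z) for o in pts]);d=P[-1]-P[0];d/=np.linalg.norm(d);r=g.x-P[0]
        print("  ",n,"gap mm",round((abs(d[0]*r[1]-d[1]*r[0])-.034)*1000,2),"dir deg",round(np.degrees(np.arctan2(d[1],d[0])),1))
if __name__=="__main__":
    for dz in (0,.001):
        gap(17,[(355,130),(400,97),(455,56)],[(477,43),(513,112)],[(454,58),(469,87)],[(364,148),(372,130),(381,116),(393,105)],[(450,85.6),(470,88),(490,98),(503,113)],dz)
        gap(13,[(321.4,194),(391,105),(405,86)],[(443,40),(522,109)],[(429,57),(456,82)],[(366,162),(370,138),(380,120),(374,198)],[(456,83.6),(476,87),(496,96),(510,112)],dz)
E
python3 gap.py
```

```text
17 foot [0.5973 0.1921] [-0.3 -0.4  0.2  0.5 -0.2  0.1  0.1 -0.5]
   left top gap mm 1.74 dir deg 55.5
   right top gap mm -0.16 dir deg -35.5
   right bottom gap mm 0.36 dir deg -36.6
13 foot [0.5977 0.1912] [-0.4  0.3  0.4 -0.3 -0.3 -0.3  0.2 -0.3]
   left top gap mm 2.74 dir deg 55.0
   right top gap mm 0.36 dir deg -33.5
   right bottom gap mm 0.97 dir deg -35.5
17 foot [0.5975 0.1924] [-0.2 -0.4  0.2  0.4 -0.2  0.1  0.2 -0.4]
   left top gap mm 1.7 dir deg 55.5
   right top gap mm -0.02 dir deg -35.5
   right bottom gap mm 0.44 dir deg -36.6
13 foot [0.5979 0.1914] [-0.4  0.3  0.3 -0.1 -0.3 -0.2  0.3 -0.1]
   left top gap mm 2.67 dir deg 55.0
   right top gap mm 0.49 dir deg -33.5
   right bottom gap mm 1.05 dir deg -35.5
```

move_arm --steps '[[0, [-0.012, 0.003, 0], 0], [0, [-0.017, 0.012, 0], -7], [0, [-0.0187, 0.02, 0], -14], [0, [-0.0187, 0.025, 0], -20], [0, [-0.0187, 0.025, 0], -20]]'

```text
time_s: 17.48
tcp_pos: [0.598, 0.1081, 0.0087]
tcp_rot: [1.332, 2.845, 0.0]
wrist_force: [-0.7, 0.6, 0.2]
grip_width: 0.0878
```

```bash
python3 pic.py 18 wrist;  python3 goal.py .586 .1226 .0087; python3 -c "
from bench import env;import numpy as np;print(np.round(env.state()['joint_positions'],2))"
```

```text
t 17.48 tcp [0.598  0.1081 0.0087] yaw 129.81 tilt 0.03 F [-0.7   0.56  0.21] w 0.0878
t 17.52 tcp [0.5976 0.1081 0.0086] yaw 129.72 tilt 0.01 F [ 0.3  -0.32  0.32] w 0.0876
delta tool mm [18.5  0.4 -0.1]
[-0.48  0.65  0.31  1.83 -0.28  0.71  0.68]
```

View pics/wrist18.png

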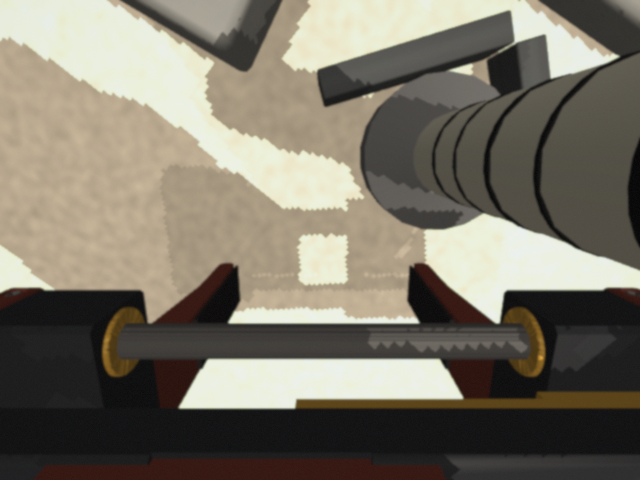

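move_arm --steps '[[0, [0.019, 0, 0], 0], [0, [0.019, 0, 0], 0], [0, [0.012, 0, 0], 0], [0, [0.0, 0, 0], 0], [0, [0.0, 0, 0], 0]]'

```text
time_s: 18.15
tcp_pos: [0.598, 0.1075, 0.0087]
tcp_rot: [1.333, 2.844, -0.0]
wrist_force: [0.0, 0.4, 0.2]
grip_width: 0.0876
```

```bash
python3 pic.py 19 wrist scene;  python3 st.py; python3 - <<'E'
import cv2
a=cv2.imread("pics/wrist19.png")
cv2.imwrite("pics/w19.png",cv2.convertScaleAbs(cv2.resize(a[0:120,310:470],None,fx=5,fy=5,interpolation=cv2.INTER_CUBIC),alpha=1.4,beta=20))
cv2.imwrite("pics/w19b.png",cv2.convertScaleAbs(cv2.resize(a[0:120,430:590],None,fx=5,fy=5,interpolation=cv2.INTER_CUBIC),alpha=1.4,beta=20))
E
```

```text
t 18.15 tcp [0.598  0.1075 0.0087] yaw 129.78 tilt 0.04 F [0.01 0.41 0.15] w 0.0876
t 18.25 tcp [0.5973 0.1086 0.0085] yaw 129.85 tilt 0.02 F [-0.24 -0.04 -0.61] w 0.0877
```

View pics/w19.png

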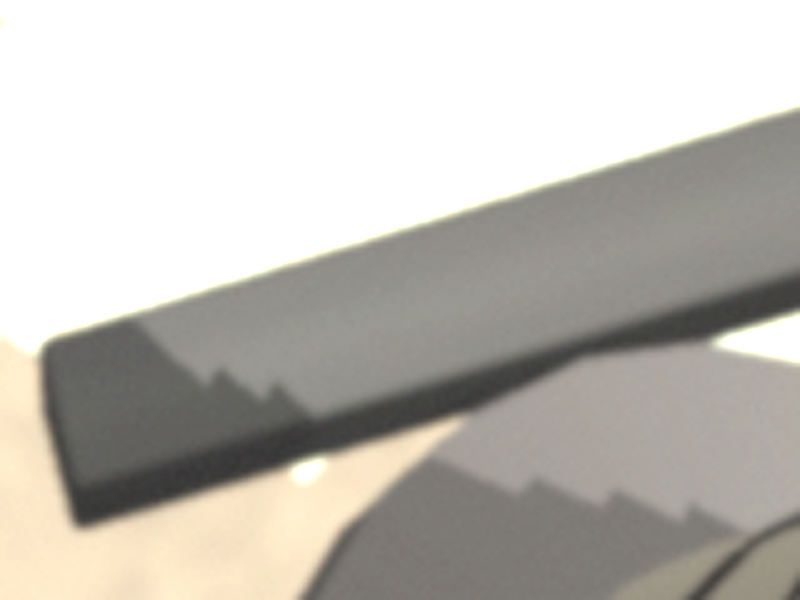

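View pics/w19b.png

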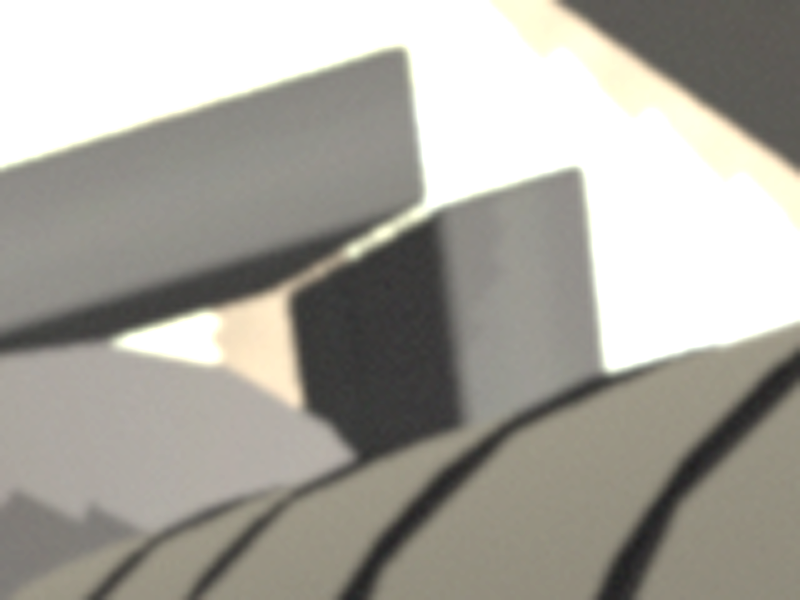

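```bash
python3 - <<'E'
from gap import *
for dz in(0,.001):
    gap(19,[(325,98),(374,83),(470,55)],[(518,43),(523,83)],[(489,60),(491,82)],[(371,119),(379,106)],[(405,81),(427,71),(450,68.4),(475,74),(488,81),(500,91)],dz)
E
```

```text
19 foot [0.5965 0.1927] [-0.6 -0.3  0.5  0.4  0.2 -0.2 -0.3 -0.2]
   left top gap mm 0.82 dir deg 55.2
   right top gap mm 0.58 dir deg -34.5
   right bottom gap mm -0.28 dir deg -37.8
19 foot [0.5966 0.193 ] [-0.6 -0.2  0.5  0.4  0.1 -0.2 -0.3 -0.2]
   left top gap mm 0.79 dir deg 55.2
   right top gap mm 0.81 dir deg -34.5
   right bottom gap mm -0.14 dir deg -37.8
```

move_arm --steps '[[0, [0.02, 0, 0], 0], [0, [0.02, 0, 0], 0], [0, [0.012, 0, 0], 0], [0, [0.0, 0, 0], 0], [0, [0.0, 0, 0], 0]]'

```text
time_s: 18.88
tcp_pos: [0.5978, 0.1079, 0.0087]
tcp_rot: [1.332, 2.845, -0.0]
wrist_force: [-0.2, 0.6, -0.2]
grip_width: 0.0878
```

```bash
python3 pic.py 20 wrist scene;  python3 st.py; python3 - <<'E'
import cv2
a=cv2.imread("pics/wrist20.png")
cv2.imwrite("pics/w20.png",cv2.convertScaleAbs(cv2.resize(a[0:120,310:470],None,fx=5,fy=5,interpolation=cv2.INTER_CUBIC),alpha=1.4,beta=20))
cv2.imwrite("pics/w20b.png",cv2.convertScaleAbs(cv2.resize(a[0:120,430:590],None,fx=5,fy=5,interpolation=cv2.INTER_CUBIC),alpha=1.4,beta=20))
E
```

```text
t 18.88 tcp [0.5978 0.1079 0.0087] yaw 129.82 tilt 0.02 F [-0.23  0.59 -0.16] w 0.0878
t 18.98 tcp [0.5972 0.1089 0.0085] yaw 129.87 tilt 0.03 F [-0.35 -0.09 -0.11] w 0.0878
```

View pics/w20.png

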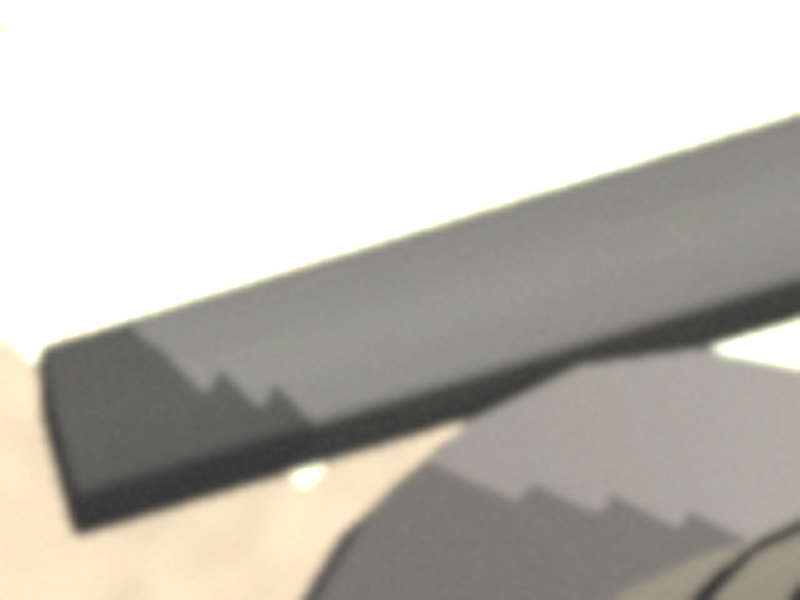

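View pics/w20b.png

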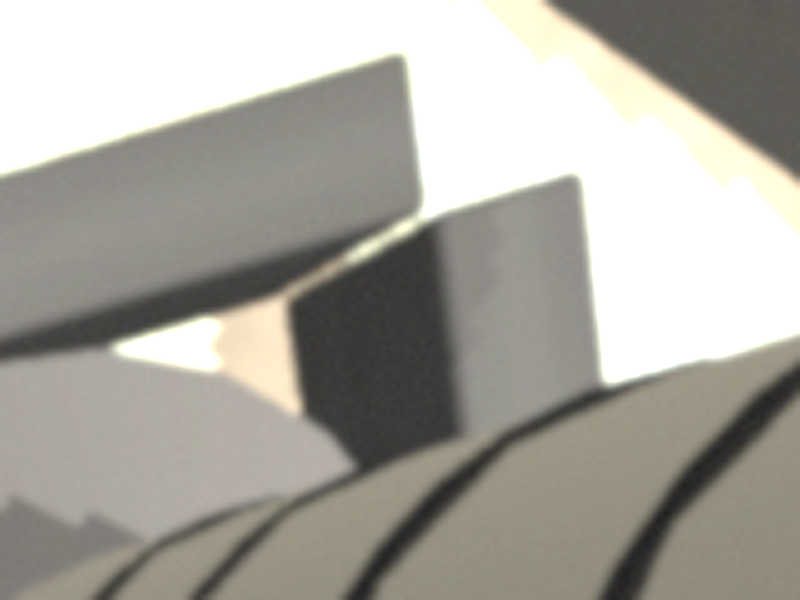

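```bash
python3 - <<'E'
from h import *
import cv2
f=(333.0665237,323.28696,235.59854)
a=cv2.imread("pics/wrist8.png")[0:200,0:270]; b=cv2.imread("pics/wrist10.png")[100:300,0:270]
cv2.imwrite("pics/btn.png",cv2.convertScaleAbs(cv2.resize(np.hstack([a,b]),None,fx=1.48,fy=1.48*1.5),alpha=1.2))
t=cv2.imread("pics/top0.png")[265:310,250:300]; s=cv2.imread("pics/scene0.png")[220:265,340:390]
cv2.imwrite("pics/btn2.png",cv2.convertScaleAbs(cv2.resize(np.hstack([t,s]),None,fx=8,fy=8,interpolation=cv2.INTER_CUBIC),alpha=1.8))
E
```

```text
(no output)
```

View pics/btn.png

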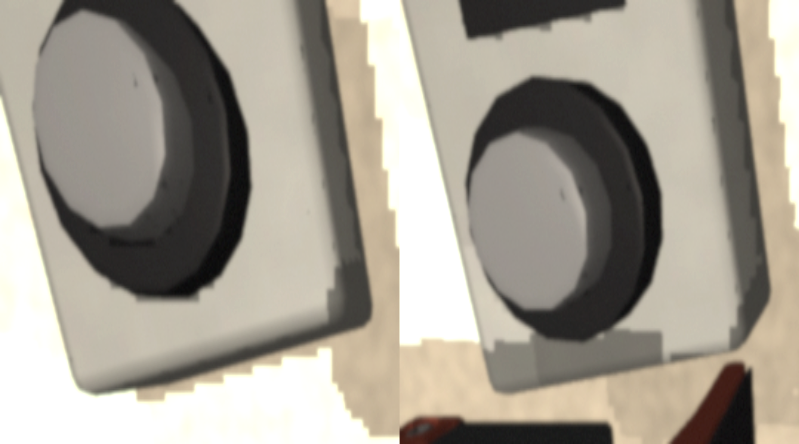

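View pics/btn2.png

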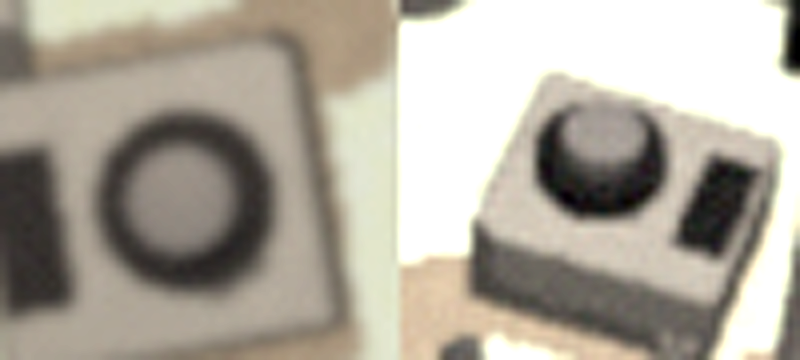

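```bash
python3 - <<'E'
from h import *
f=(333.0665237,323.28696,235.59854)
for t in (8,10): CAM[f"w{t}"]=f+(np.load(f"pics/wrist{t}.npy")[:3],)
O=[("w8",66.2,53.6),("w10",86.8,199.1),("top",272.75,290),("scene",365.6,236.5)]
for S in (O,O[:2],O[:3],O[2:]):
    x=tri(*S); print(x.round(4),[np.round(proj(c,x)[0]-[u,v],1).tolist() for c,u,v in S])
for z in (.05,.055,.06,.065): print(z,[back(c,u,v,z)[:2].round(4).tolist() for c,u,v in O])
E
```

```text
[0.4627 0.1888 0.0597] [[2.4, 3.5], [0.8, 0.0], [-0.4, -0.1], [0.1, -0.2]]
[0.4639 0.1892 0.0619] [[0.5, 0.1], [-0.4, 0.0]]
[0.4627 0.1888 0.0603] [[0.8, 3.0], [-0.5, 0.3], [-0.4, -0.1]]
[0.4625 0.1882 0.058 ] [[-0.0, 0.0], [-0.1, 0.0]]
0.05 [[0.4554, 0.1923], [0.4556, 0.1871], [0.4626, 0.1888], [0.4563, 0.1854]]
0.055 [[0.4589, 0.191], [0.4592, 0.188], [0.4626, 0.1883], [0.4601, 0.1872]]
0.06 [[0.4624, 0.1897], [0.4627, 0.1888], [0.4626, 0.1879], [0.4639, 0.189]]
0.065 [[0.4659, 0.1884], [0.4662, 0.1897], [0.4625, 0.1875], [0.4677, 0.1908]]
```

move_arm --steps '[[0, [-0.02, 0, 0], 0], [0, [-0.045, 0, -0.02], 0], [255, [-0.045, 0, -0.07], 0], [255, [-0.025, -0.025, -0.11], -5], [255, [0.005, -0.065, -0.12], -12], [255, [0.035, -0.105, -0.12], -20], [255, [0.056, -0.128, -0.12], -28], [255, [0.09, -0.1, -0.12], -30], [255, [0.125, -0.07, -0.12], -30], [255, [0.148, -0.0516, -0.12], -30]]' --grip_force 20

```text
time_s: 20.23
tcp_pos: [0.4636, 0.1908, 0.1291]
tcp_rot: [0.548, 3.093, 0.001]
wrist_force: [-0.1, -0.0, -1.1]
grip_width: 0.0114
```

```bash
python3 pic.py 21 scene top wrist;  python3 goal.py .463 .189 .062; python3 - <<'E'
import cv2
a=cv2.imread("pics/scene21.png")[120:320,270:450]
cv2.imwrite("pics/s21z.png",cv2.convertScaleAbs(cv2.resize(a,None,fx=3,fy=3,interpolation=cv2.INTER_CUBIC),alpha=1.5))
a=cv2.imread("pics/top21.png")[165:265,200:320]
cv2.imwrite("pics/t21z.png",cv2.convertScaleAbs(cv2.resize(a,None,fx=5,fy=5,interpolation=cv2.INTER_CUBIC),alpha=1.8))
E
```

```text
t 20.23 tcp [0.4636 0.1908 0.1291] yaw 159.92 tilt 0.07 F [-0.07 -0.03 -1.09] w 0.0114
t 20.38 tcp [0.4634 0.1899 0.1287] yaw 160.0 tilt 0.02 F [-0.64  0.25  0.44] w 0.0009
delta tool mm [ 0.  -1.  66.7]
```

View pics/s21z.png

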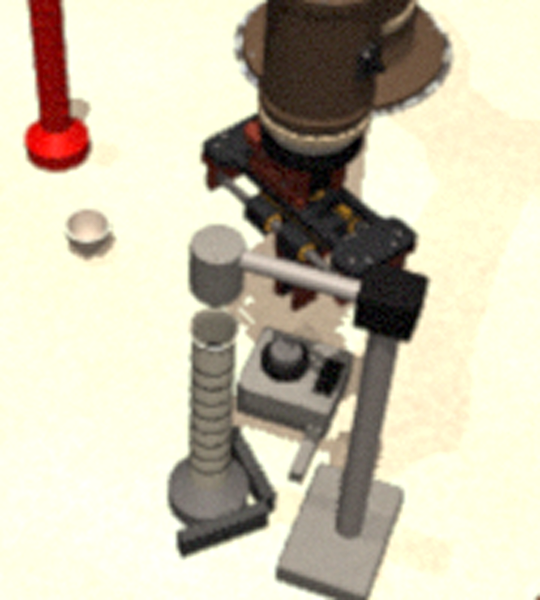

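View pics/t21z.png

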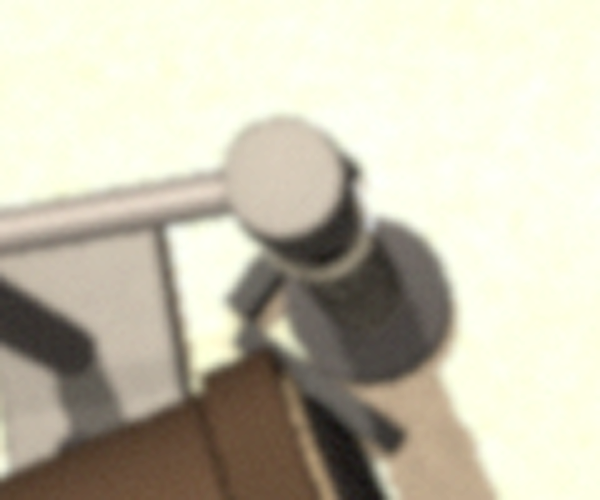

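View pics/wrist21.png

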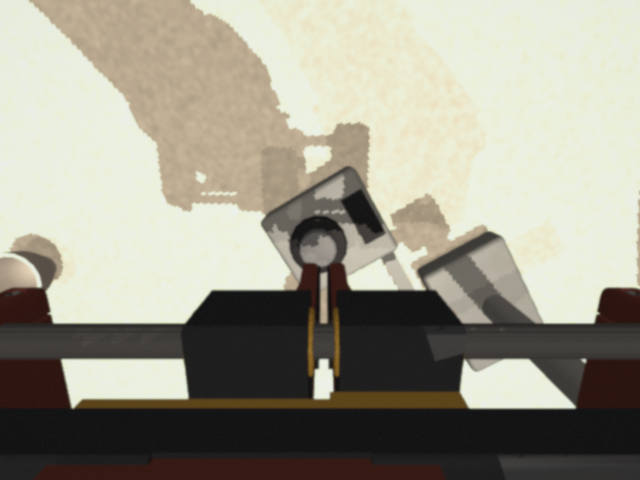

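move_arm --steps '[[255, [0, -0.001, 0.04], 0], [255, [0, -0.001, 0.06], 0], [255, [0, -0.001, 0.066], 0], [255, [0, -0.001, 0.07], 0], [255, [0, -0.001, 0.073], 0], [255, [0, -0.001, 0.073], 0]]'

```text
time_s: 21.12
tcp_pos: [0.4631, 0.1877, 0.0565]
tcp_rot: [0.55, 3.092, 0.0]
wrist_force: [-2.0, -3.8, 4.9]
grip_width: 0.0007
```

```bash
python3 pic.py 22 scene wrist;  python3 st.py; python3 - <<'E'
import cv2
a=cv2.imread("pics/scene22.png")[180:280,320:420]
cv2.imwrite("pics/s22z.png",cv2.convertScaleAbs(cv2.resize(a,None,fx=5.5,fy=5.5,interpolation=cv2.INTER_CUBIC),alpha=1.7))
E
```

```text
t 21.12 tcp [0.4631 0.1877 0.0565] yaw 159.85 tilt 0.06 F [-2.   -3.83  4.94] w 0.0007
t 21.23 tcp [0.4631 0.1878 0.0565] yaw 159.85 tilt 0.07 F [-1.04 -3.34  5.43] w 0.0005
```

View pics/s22z.png

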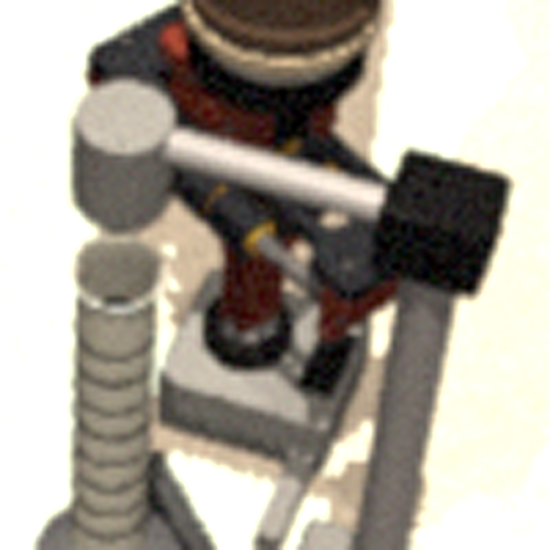

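move_arm --steps '[[255, [0, 0, 0.002], 0], [255, [0, 0, 0.003], 0], [255, [0, 0, 0.003], 0], [255, [0, 0, 0.003], 0]]'

```text
time_s: 21.72
tcp_pos: [0.4633, 0.1879, 0.0558]
tcp_rot: [0.55, 3.092, 0.002]
wrist_force: [-9.3, -7.0, 35.6]
grip_width: 0.0002
```

move_arm --steps '[[255, [0, 0, -0.002], 0], [255, [0, 0, -0.015], 0], [255, [0, 0, -0.06], 0], [255, [0, 0, -0.08], 0], [255, [0, -0.03, -0.12], 0], [255, [0, -0.03, -0.12], 0]]'

```text
time_s: 22.48
tcp_pos: [0.4535, 0.1596, 0.1758]
tcp_rot: [0.551, 3.088, 0.006]
wrist_force: [0.2, 0.3, -0.1]
grip_width: 0.0007
```

```bash
python3 pic.py 23 scene top wrist;  python3 st.py; python3 - <<'E'
import cv2
a=cv2.imread("pics/scene23.png")[120:320,270:450]
cv2.imwrite("pics/s23z.png",cv2.convertScaleAbs(cv2.resize(a,None,fx=3,fy=3,interpolation=cv2.INTER_CUBIC),alpha=1.5))
E
```

```text
t 22.48 tcp [0.4535 0.1596 0.1758] yaw 159.78 tilt 0.33 F [ 0.17  0.31 -0.13] w 0.0007
t 22.62 tcp [0.452  0.161  0.1725] yaw 159.92 tilt 0.04 F [ 0.45 -0.18  0.97] w 0.0006
```

View pics/s23z.png

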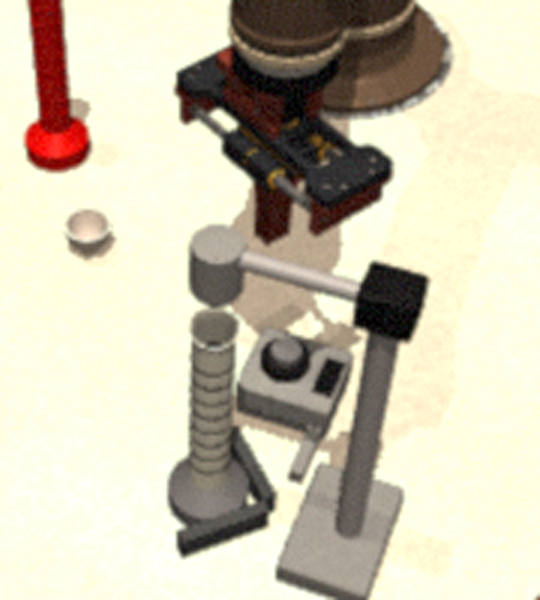

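View pics/top23.png

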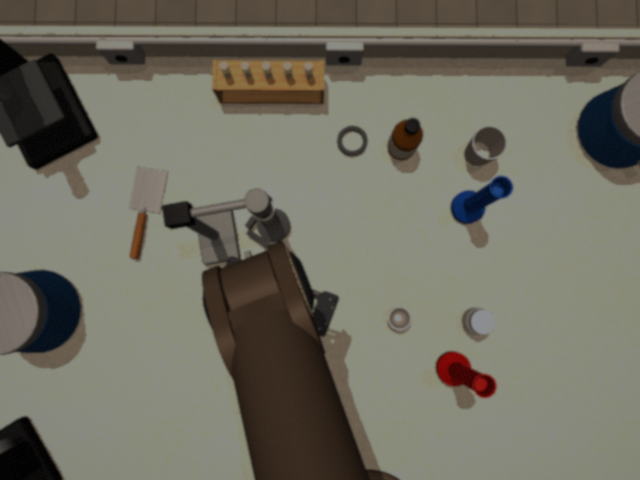

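```bash
python3 -c "
from bench import env;print(env.sign_off())"
```

```text
the job is handed in; nothing more can be done
None
```

The cylinder is in the V under the sensor head, standing upright. After that I pressed the button fully down with the shut fingertips and let it come back up. I handed the job in at about 22.6 s, with the arm clear of everything; no verdict was reported.

- **Push:** I pushed on the grey foot with the front of one open finger, TCP about 9 mm above the bench. I never took the cylinder between the jaws or lifted it.
- **Lean while pushing:** with the tool vertical, the gripper body touched the column before the finger reached the foot. The cylinder leaned about 2.7° while it was pushed and stood upright again when released.
- **Seating:** the first push, at about 93°, left a gap of about 2.7 mm to the left arm of the V and up to 1 mm to the right. A second push, at about 110°, cut the left gap to about 1.7 mm. Two short, quick nudges followed.
- **Seating check:** the last measurement, made after the first nudge, gave about 0.8 mm to the left arm and between −0.3 and 0.8 mm to the right, with an error of roughly 1 mm. After the second nudge I compared pictures by eye and saw no visible change, so contact with the left arm is likely but not proven to the millimetre.
- **Button:** the fingertip met a hard stop at z = 0.0558 m with a vertical force of about 36 N, against 5 N for the spring. The button looked raised again afterwards.
- **Bystanders:** in the last top and scene pictures the other glassware and the tools looked unmoved.

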